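Load the dry-block heater

TASK

Load the dry-block heater: gently push the aluminium block that lies askew in its well fully home into the back left corner (red dot on the rim), then bring the two blocks from the bench, in either order, each set flat on the well floor and pushed fully against the back wall and tight against the block to its left before you fetch the next. Then shut the clear cover fully and let go. Never press or drop a block hard in the heater, keep the blocks upright, and do not disturb the amber bottle and the white round bottle.

Things in the scene. Friction and masses are not known exactly. Their poses are not given: they have to be found in the camera images.
- heater: White bench dry-block heater, fixed; sloping key panel in front (-x), clear cover hinged along its left side. Origin on the bench under the well's middle; x to the back, y to its left. Case x -141 to 76, y -85 to 90 mm. Well open on top, 105 (x) x 138 mm (y), centred; floor 50, rim 83 mm over the bench. Three blocks side by side take 132 of the 138 mm: the last enters only if the others are home.
- well_corner (a point): Reference corner of the well, back left, at floor height (heater frame 52.5, 69, 50 mm), red dot on the rim above it. Axes as the heater's. First block fully home: its origin at x = -47.5, y = -22, z = 0 mm in this frame; second at y = -66, third at y = -110, same x and z. The blocks' long sides lie along x.
- block_a: Aluminium block with eight 14 mm bores, loose in the well, askew, off its left and back walls. 95 (x) x 44 (y) x 45 mm, 0.3 to 0.5 kg; on top, in the middle, a flat-sided steel lifting post, 14 (x) x 26 (y) mm, up to 73 mm over the underside: grip it across the 14 mm (block x), the tool may then lean along y. Origin: centre of underside, z up; same when turned 180 degrees.
- block_b: Aluminium block with two 30 mm bores, on the bench right of the heater. 95 (x) x 44 (y) x 45 mm, 0.3 to 0.5 kg; on top, in the middle, a flat-sided steel lifting post, 14 (x) x 26 (y) mm, up to 73 mm over the underside: grip it across the 14 mm (block x), the tool may then lean along y. Origin: centre of underside, z up; same when turned 180 degrees.
- block_c: Aluminium block with eight 10 mm bores, on the bench right of the heater. 95 (x) x 44 (y) x 45 mm, 0.3 to 0.5 kg; on top, in the middle, a flat-sided steel lifting post, 14 (x) x 26 (y) mm, up to 73 mm over the underside: grip it across the 14 mm (block x), the tool may then lean along y. Origin: centre of underside, z up; same when turned 180 degrees.
- cover (a joint): Cover hinge, rad: 0 shut, starts 1.29 to 1.35, stops at 1.35: it leans over the well from the left, so near it the tool must lean to the right by 25 to 40 degrees (fingers pointing down and left). Friction (0.3 N m) holds it anywhere; push it over by its free edge or tab. Box open below, 160 mm from hinge to free side, 134 wide, 50 high over the hinge line; shut, it clears the posts by 10 mm.
- lid_hinge (a point): Middle of the cover's hinge line, on the left wall of the heater (heater frame 0, 82.5, 86 mm); the hinge axis lies along the heater's x.
- cover_tab (a point): Outer end of the grey pull tab on the cover's free side; 36 mm wide, 22 mm long, 6 mm thick; 180 mm from the hinge line and, shut, 26 mm above it. Moves with the cover: it points up when open, to the right when shut.
- amber_bottle: Amber bottle with blue cap, 60 mm across, 133 mm high, a bystander. Origin under its middle.
- hdpe_bottle: White round bottle, 46 mm across, 104 mm high, a bystander. Origin under its middle.
Mind the look-alikes: they are no part of the job. What is shaped like the block_b but purple is not meant.

How it is judged (in metres and radians):
On the way, in this order (a step that is already met when the one before it is completed fails the run):
1. the first block is home in the back left corner (y of block_a in the frame of well_corner between -0.0245 and -0.019 m and x of block_a in the frame of well_corner between -0.05 and -0.0445 m and z of block_a in the frame of well_corner between -0.003 and 0.002 m and angle between the x axis of block_a and the x axis of heater, either way round below 0.035 rad), for 0.2 s.
2. a second block is packed home against it (all of step 1 and ((y of block_b in the frame of well_corner between -0.0695 and -0.063 m and x of block_b in the frame of well_corner between -0.05 and -0.0445 m and z of block_b in the frame of well_corner between -0.003 and 0.002 m and angle between the x axis of block_b and the x axis of heater, either way round below 0.035 rad) or (y of block_c in the frame of well_corner between -0.0695 and -0.063 m and x of block_c in the frame of well_corner between -0.05 and -0.0445 m and z of block_c in the frame of well_corner between -0.003 and 0.002 m and angle between the x axis of block_c and the x axis of heater, either way round below 0.035 rad))), for 0.2 s.
3. the last block is packed home against both (all of step 1 and ((y of block_b in the frame of well_corner between -0.0695 and -0.063 m and x of block_b in the frame of well_corner between -0.05 and -0.0445 m and z of block_b in the frame of well_corner between -0.003 and 0.002 m and angle between the x axis of each of block_b, block_c and the x axis of heater, either way round below 0.035 rad and y of block_c in the frame of well_corner between -0.1145 and -0.107 m and x of block_c in the frame of well_corner between -0.05 and -0.0445 m and z of block_c in the frame of well_corner between -0.003 and 0.002 m) or (y of block_c in the frame of well_corner between -0.0695 and -0.063 m and x of block_c in the frame of well_corner between -0.05 and -0.0445 m and z of block_c in the frame of well_corner between -0.003 and 0.002 m and angle between the x axis of each of block_c, block_b and the x axis of heater, either way round below 0.035 rad and y of block_b in the frame of well_corner between -0.1145 and -0.107 m and x of block_b in the frame of well_corner between -0.05 and -0.0445 m and z of block_b in the frame of well_corner between -0.003 and 0.002 m))), for 0.2 s.
At the end, for the whole second after the job is handed in: All three blocks flat on the well floor and in a row from the back left corner: within 2.5 mm of the back wall, within 2.5, 3.5 and 4.5 mm (first, second, third) of their packed places along the row, square to 2 degrees, at rest; cover shut to 0.03 rad (all of step 3 and value of joint cover below 0.03 rad and linear speed of each of block_a, block_b, block_c below 0.02 m/s); the robot touches nothing.
It fails at once if a block is pressed or dropped into the heater with more than 90 N (contact force between any of block_a, block_b, block_c and heater above 90 N).
It fails at once if a block is tipped more than 35 degrees (angle between any of block_a, block_b, block_c's own z axis and vertical above 0.61 rad).
It fails at once if a bystander is moved more than 20 mm (distance of any of amber_bottle, hdpe_bottle from where it was at the start of the episode above 0.02 m).
It also fails if it takes over 72 s, if anything falls off the work surface, if the arm or the gripper's body presses on something with over 40 N, if the wrist force passes 120 N, or if a joint passes its speed limit or range.

ROBOT

A 6-joint arm with a two-finger parallel gripper is mounted at the origin on a cart in front of the work surface, level with it; the furniture and walls round the work are solid. World frame = base frame: x ahead of the robot, y to its left, z up, the work surface at z = 0. Lengths are in mm, angles in rad, forces in N, time in s.
With the tool pointing down it reaches from about 325 to 900 mm from the base axis. Payload 6.1 kg.
Tool frame: the origin (TCP) lies midway between the tips of the shut fingers; the grasp point (between the pads) lies bot.tcp_to_grasp behind it (bot.tcp_to_grasp is the distance from the TCP to the grasp point, in mm); z points along the fingers, y is the direction in which the jaws open and shut (so a half turn about z gives the same grasp; the last joint's range is limited). The gripper opens to 85 mm and grips with 20 to 120 N. Pads are 22 mm wide; open, the fingers measure 114 mm over their backs; the gripper's body (76 mm by 85 mm) begins 54 mm behind the grasp point. The pads swing forward as they close: fully open they stand 13 mm farther back than shut.
Start: joints at [1.021, 0.22, 1.526, -0, 1.395, -0.126], TCP at [257.015, 569.701, 231.3] pointing down, gripper open.
Joint ranges: [-2.98, 2.98], [-0.91, 2.08], [0.09, 2.57], [-1.24, 4.39], [0.2, 2.65], [-2.68, 2.68]. Speed limits (rad/s): [2.57, 2.57, 3.01, 3.14, 3.14, 3.14].

INTERFACE

Orientations are given as a unit quaternion [x, y, z, w].
In Python, from rig import bot gives the robot as it stands.
- The arm moves only by the tool send_rows, never from a script. Its argument "targets" is a list of rows, each a list of 2 entries, a list of its own where there are three numbers: the shift along the tool's x, y, z in mm, then the turn, a rotation vector about the tool's x, y, z in degrees. A call has 1 to 20 rows; each row shifts and turns the commanded pose from where the row before left it, along the tool's axes as they then stand; what a row does not reach is not made up. A row lasts 1/10 s, in which the tool goes at most 50 mm and 8.59 degrees, less where a joint would pass 70% of its speed; a pose out of reach is approached as far as the arm can. A call with a gripper value outside its range is refused whole. "fingers" is the finger opening in mm, from 0 to 85.4, set as the call begins (left out, the last holds). The fingers move at their own pace and stop on an object; the grip force is fixed at half the most. Time passes only in rows, so rows that do not move let the fingers close. It gives the time, the measured TCP pose, the force and the opening at its end, in the units of the state.
- bot.sense(): the state, without advancing time (a new reading comes with each control period).
- bot.read_camera(name): name is "side" or "top"; returns a dict with "frame" (420x560x3 uint8, red, green, blue), "mtx" (3x3 intrinsics, pixels), "R" (3x3) and "t" (3): a world point X has camera coordinates R X + t. Camera axes: x right, y down, z forward; pixel columns grow to the right and rows downward; lengths in mm; the calibration is good to about 2 mm. A picture is of the moment at which its call begins. There is no depth.
- bot.close_job(): hands the job in, once; it reports no verdict.
Trained networks look in a picture, given as the dict that the camera call returned (one of the last four; its "shot" number tells which), for a name from the list of things; names that differ only in an ending like _2 or _b are one class to them, and where a whole thing is asked for, a point or a joint stands for the part that bears it (a point fixed in the world has none). Each returns a list of dicts, best first, with "p" (0 to 1); they miss things now and then, are a little off and sometimes report something else, mostly with a low value. They report only what shows in the picture. A call takes as long as a camera call. They do not tell look-alikes from the thing itself.
- bot.boxes_of(label, picture): "at" ([x, y, z] in mm, in world coordinates, good to about 4 mm: the middle of the surface that is visible of it).
- bot.outline_of(label, picture): "region" (420x560 bool, what is visible of it).
- bot.place_of(label, picture): "at" ([x, y, z] in mm, in world coordinates, good to about 4 mm: a listed point, or the origin of a listed thing).
The state is a dict: "time": time; "joint_pos": joint angles; "qvel": joint speeds; "effort": joint torques, N m; "ee_pos": TCP position; "ee_rot": TCP orientation; "wrist_force": force on the tool from outside, world axes, zero at the start; "moment": the same for the moment, N m; "width": finger opening in mm.
Only numpy, scipy, OpenCV 4.12 (cv2) and the standard library are available. Lean on these libraries where they do the work, as an engineer would, in place of code of your own. Each camera call takes 0.05 s, during which the arm holds its last target. There are 200 camera calls.

## Working session

There is one attempt and no reset: what is moved stays moved. The work goes in short steps, Python scripts to look and compute and a tool call to move; the robot and the scene stay as the last step left them, time stands still between calls to the robot, and variables do not carry over. Pictures are saved under pics/ and viewed, about 8 in all and at most 12, crops included, and the job is handed in when it is done.

Besides the shell and the picture viewer there is one more tool, called after ">>>" as a command line: name --argument value ..., lists and objects as JSON in quotes. send_rows: Moves the arm, as the interface text tells. Its arguments: {"type":"object","properties":{"targets":{"type":"array","items":{"type":"array"}},"fingers":{"type":"number"}},"required":["targets"]}

```bash
mkdir -p pics; ls; python3 - <<'E'
from rig import bot
import cv2,numpy as np
s=bot.sense();print(s['time'],s['ee_pos'],s['ee_rot'],s['width'],bot.tcp_to_grasp)
for c in ['side','top']:
    p=bot.read_camera(c);cv2.imwrite(f'pics/{c}0.png',p['frame'][:,:,::-1])
    print(c,p['mtx'].tolist(),np.round(p['R'],3).tolist(),np.round(p['t'],1).tolist())
    for n in ['heater','block_a','block_b','block_c','well_corner','lid_hinge','cover_tab','amber_bottle','hdpe_bottle']:
        print(n,[(np.round(d['at'],0).tolist(),round(d['p'],2)) for d in bot.place_of(n,p)][:5])
E
```

```text
pics
0.0 [256.68481993 569.18594523 230.17142003] [ 2.10326985e-01  9.77630602e-01 -9.24509514e-04 -3.33218123e-04] 85.64298758009478 18.700000000000003
side [[425.8302685969593, 0.0, 282.0559720139617], [0.0, 425.8302685969593, 211.37111981504262], [0.0, 0.0, 1.0]] [[0.829, -0.559, -0.008], [-0.253, -0.362, -0.897], [0.499, 0.746, -0.442]] [-467.7, 247.2, 971.3]
heater [([564.0, 107.0, 1.0], 0.69), ([579.0, 336.0, 2.0], 0.19)]
block_a [([568.0, 140.0, 48.0], 0.92), ([618.0, -211.0, -4.0], 0.9), ([446.0, -200.0, 2.0], 0.8), ([621.0, -78.0, 2.0], 0.62), ([614.0, -337.0, -1.0], 0.62)]
block_b [([568.0, 140.0, 48.0], 0.92), ([618.0, -211.0, -4.0], 0.9), ([446.0, -200.0, 2.0], 0.8), ([621.0, -78.0, 2.0], 0.62), ([614.0, -337.0, -1.0], 0.62)]
block_c [([568.0, 140.0, 48.0], 0.92), ([618.0, -211.0, -4.0], 0.9), ([446.0, -200.0, 2.0], 0.8), ([621.0, -78.0, 2.0], 0.62), ([614.0, -337.0, -1.0], 0.62)]
well_corner [([619.0, 169.0, 53.0], 0.63)]
lid_hinge [([567.0, 185.0, 89.0], 0.7)]
cover_tab [([572.0, 164.0, 262.0], 0.83)]
amber_bottle [([584.0, 336.0, -2.0], 0.51)]
hdpe_bottle [([762.0, -12
[... 310 characters left out ...]
.0, 142.0, 50.0], 0.83), ([482.0, -88.0, 1.0], 0.77), ([620.0, -337.0, 2.0], 0.66), ([613.0, -210.0, 2.0], 0.65)]
block_b [([623.0, -84.0, -3.0], 0.98), ([567.0, 142.0, 50.0], 0.83), ([482.0, -88.0, 1.0], 0.77), ([620.0, -337.0, 2.0], 0.66), ([613.0, -210.0, 2.0], 0.65)]
block_c [([623.0, -84.0, -3.0], 0.98), ([567.0, 142.0, 50.0], 0.83), ([482.0, -88.0, 1.0], 0.77), ([620.0, -337.0, 2.0], 0.66), ([613.0, -210.0, 2.0], 0.65)]
well_corner [([622.0, 173.0, 52.0], 0.98)]
lid_hinge [([566.0, 188.0, 81.0], 0.58), ([567.0, 106.0, 3.0], 0.43)]
cover_tab [([568.0, 173.0, 269.0], 0.84)]
amber_bottle [([581.0, 338.0, 2.0], 0.67)]
hdpe_bottle [([759.0, -128.0, 0.0], 0.75), ([619.0, 176.0, 46.0], 0.52)]
```

View pics/side0.png

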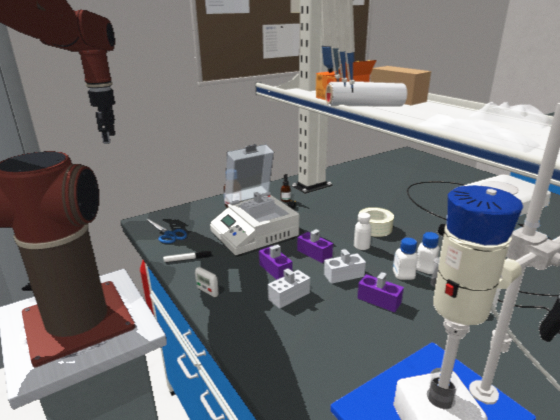

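View pics/top0.png

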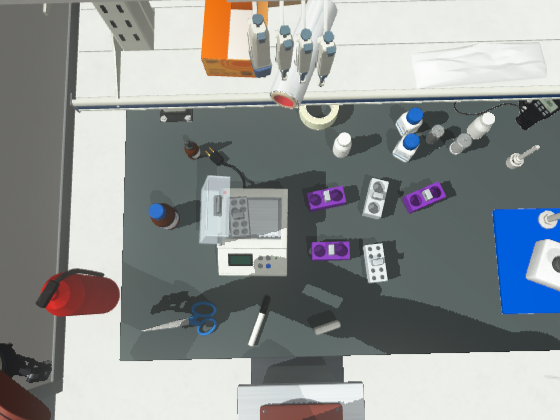

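The two silver blocks stand right of the heater: two-bore b at top-px (375,197) and eight-bore c at (375,262). The rest are purple look-alikes. Block a is at about (240,215), with the cover at (213,210) leaning over it. Next I'll enlarge for precise measurement.

```bash
cat > h.py <<'E'
from rig import bot
import cv2,numpy as np
from scipy.spatial.transform import Rotation as Ro
from scipy.optimize import minimize
def proj(p,X):
    c=np.atleast_2d(X)@np.array(p['R']).T+p['t']; u=c@np.array(p['mtx']).T; return u[:,:2]/u[:,2:]
def ray(p,uv,z):
    K=np.array(p['mtx']);R=np.array(p['R']);t=np.array(p['t'])
    d=R.T@np.linalg.inv(K)@np.array([uv[0],uv[1],1.]);o=-R.T@t
    return o+d*(z-o[2])/d[2]
def box(x0,x1,y0,y1,z0,z1): return np.array([[x,y,z] for x in(x0,x1) for y in(y0,y1) for z in(z0,z1)],float)
BLK=[box(-47.5,47.5,-22,22,0,45),box(-7,7,-13,13,45,73)]
def tf(X,x,y,a,z=0): return X@Ro.from_euler('z',a).as_matrix().T+[x,y,z]
def mask(p,parts,S=4):
    m=np.zeros((420*S,560*S),np.uint8)
    for X in parts: cv2.fillConvexPoly(m,cv2.convexHull(np.round((proj(p,X)+.5)*S).astype(np.int32)),1)
    return cv2.resize(m.astype(np.float32),(560,420),interpolation=cv2.INTER_AREA)
def fit(label,pics,near,z=0,R=50):
    obs=[]
    for p in pics:
        c=[d for d in bot.outline_of(label,p)]
        uv=proj(p,[near[0],near[1],z+25])[0]
        c=[d['region'] for d in c if d['region'].any() and np.linalg.norm(np.argwhere(d['region']).mean(0)[::-1]-uv)<18]
        if c: obs.append((p,c[0].astype(np.float32)))
    f=lambda v:sum(np.abs(mask(p,[tf(B,v[0],v[1],v[2]/100,z) for B in BLK])-m).sum() for p,m in obs)
    best=min((minimize(f,[near[0],near[1],a],method='Nelder-Mead',options=dict(initial_simplex=[[near[0],near[1],a],[near[0]+8,near[1],a],[near[0],near[1]+8,a],[near[0],near[1],a+12]])) for a in(-15,0,15)),key=lambda r:r.fun)
    return best.x,best.fun,[m.sum() for p,m in obs]
E
python3 - <<'E'
from h import *
t=bot.read_camera('top');s=bot.read_camera('side')
print('b',fit('block_b',[t,s],(615,-210)));print('c',fit('block_c',[t,s],(450,-203)))
im=cv2.resize(t['frame'][168:283,195:395,::-1],None,fx=4,fy=4,interpolation=cv2.INTER_CUBIC);cv2.imwrite('pics/t1.png',im)
im=cv2.resize(s['frame'][140:260,205:310,::-1],None,fx=5,fy=5,interpolation=cv2.INTER_CUBIC);cv2.imwrite('pics/s1.png',im)
E
```

```text
b (array([ 619.15612361, -209.31678544,  -26.28242604]), np.float64(176.625), [np.float32(755.0), np.float32(869.0)])
c (array([ 449.2169813 , -200.52913687,   10.79389997]), np.float64(114.8125), [np.float32(749.0), np.float32(1103.0)])
```

View pics/t1.png

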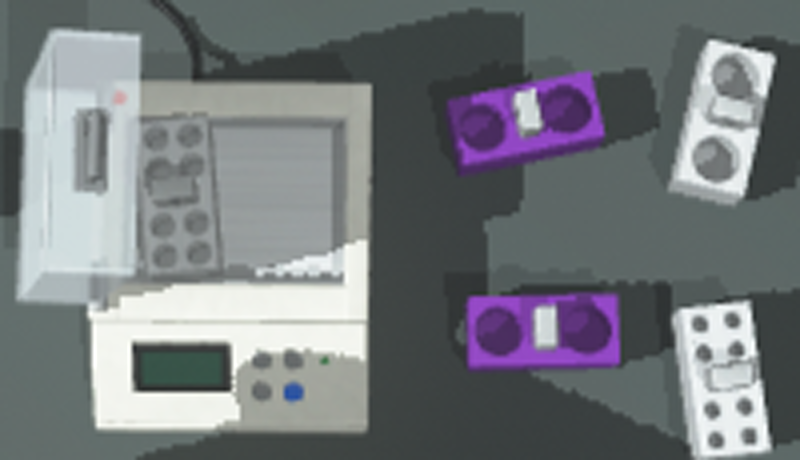

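View pics/s1.png

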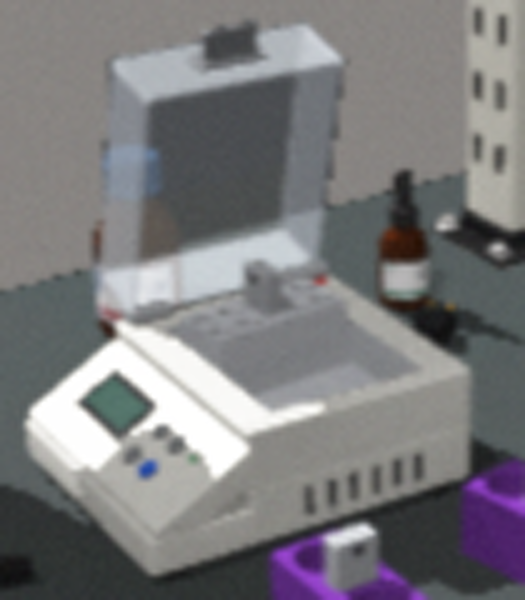

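The crops show the heater nearly square to the world axes. In the top crop, the case back-right corner is at (372,84) and the well right corners at (346,120) and (344,283). Block a is turned a few degrees, with its post at (172,187). I'll solve the heater pose from these corners, fit block a, and check with an overlay.

```bash
cat >> h.py <<'E'
def H(hp,X): return tf(np.atleast_2d(np.array(X,float)),hp[0],hp[1],hp[2])
E
python3 - <<'E'
from h import *
from scipy.optimize import least_squares
t=bot.read_camera('top');s=bot.read_camera('side')
T=lambda u,v:((u+.5)/4+195-.5,(v+.5)/4+168-.5); S=lambda u,v:((u+.5)/5+205-.5,(v+.5)/5+140-.5)
obs=[(t,T(372,84),(76,-85,83)),(t,T(346,120),(52.5,-69,83)),(t,T(344,283),(-52.5,-69,83)),(s,S(468,374),(76,-85,83)),(s,S(155,573),(-141,-85,0)),(s,S(468,462),(76,-85,0))]
f=lambda v:np.concatenate([proj(p,H([v[0],v[1],v[2]/100],X))[0]-np.array(uv) for p,uv,X in obs])
r=least_squares(f,[566,105,0],loss='soft_l1');hp=r.x*[1,1,.01];print(hp,np.round(r.fun.reshape(-1,2),1).tolist())
print('corner',H(hp,[52.5,69,50]),'hinge',H(hp,[0,82.5,86]))
a=fit('block_a',[t,s],(566,142),z=50);print('a',a)
for d in bot.outline_of('block_a',t)[:5]:
    print(d['p'],d['region'].sum(),np.argwhere(d['region']).mean(0)[::-1] if d['region'].any() else 0)
def draw(im,p,X,c,off,k):
    q=np.round((proj(p,X)-off+.5)*k-.5).astype(int)
    cv2.polylines(im,[q],True,c,1)
out=[]
for p,(r0,r1,c0,c1),k in((t,(168,283,195,395),4),(s,(140,300,205,375),3)):
    im=cv2.resize(p['frame'][r0:r1,c0:c1,::-1],None,fx=k,fy=k,interpolation=cv2.INTER_CUBIC)
    sq=lambda x0,x1,y0,y1,z:[[x0,y0,z],[x1,y0,z],[x1,y1,z],[x0,y1,z]]
    for X in(sq(-52.5,52.5,-69,69,83),sq(-52.5,52.5,-69,69,50),sq(-141,76,-85,90,0)):draw(im,p,H(hp,X),(0,255,0),(c0,r0),k)
    for v,z in((a[0],50),((619.2,-209.3,-26.3),0),((449.2,-200.5,10.8),0)):
        for X in(sq(-47.5,47.5,-22,22,45),sq(-7,7,-13,13,73)): draw(im,p,tf(np.array(X,float),v[0],v[1],v[2]/100,z),(0,0,255),(c0,r0),k)
    out.append(im)
h=max(i.shape[0] for i in out)
im=np.vstack([cv2.copyMakeBorder(i,0,0,0,800-i.shape[1],0) for i in out])
cv2.imwrite('pics/o1.png',cv2.resize(im,None,fx=.85,fy=.85*.72) if im.shape[0]>600 else im)
cv2.imwrite('pics/o_top.png',out[0]);cv2.imwrite('pics/o_side.png',out[1])
E
```

```text
[ 5.65483757e+02  1.08404718e+02 -3.58980472e-02] [[-0.1, -0.5], [-0.1, -0.4], [-0.1, 0.4], [0.4, -1.8], [-1.0, 3.2], [0.2, 4.8]]
corner [[620.42636604 175.47602092  50.        ]] hinge [[568.44470954 190.85156605  86.        ]]
a (array([570.09323455, 142.37218884,   6.63920713]), np.float64(175.875), [np.float32(793.0), np.float32(591.0)])
0.97 793 [239.60907945 217.04413619]
0.86 759 [423.62187088 196.99209486]
0.77 706 [330.6713881  250.62464589]
0.73 700 [325.53714286 198.09      ]
0.65 712 [375.18398876 197.96629213]
```

View pics/o_top.png

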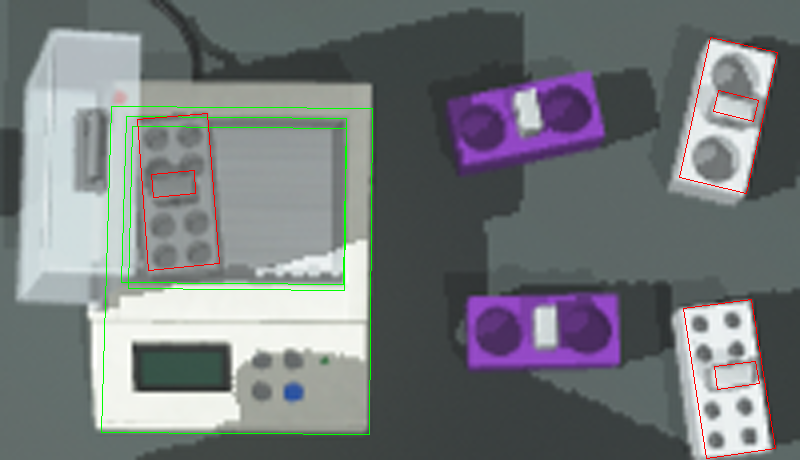

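Overlay fits: heater at (565.5, 108.4), yaw −0.036; the red outlines sit on the blocks. Next is a small planner that converts world targets into tool-frame rows.

```bash
cat >> h.py <<'E'
def tool(yaw,lean):
    "tool y along block x (yaw), leaning right by lean deg"
    L=np.radians(lean);M=np.array([[0,np.cos(L),np.sin(L)],[1,0,0],[0,np.sin(L),-np.cos(L)]]).T
    return Ro.from_euler('z',yaw)*Ro.from_matrix(M)
def plan(*legs,start=None):
    "legs: (pos or None, Rotation or None). prints total tool-frame shift and turn; start=(pos,Rot)"
    s=bot.sense();p,R=start or (np.array(s['ee_pos']),Ro.from_quat(s['ee_rot']))
    print('now',round(s['time'],2),np.round(p,1),np.round(s['wrist_force'],1),round(s['width'],1))
    for q,Rt in legs:
        q=p if q is None else np.array(q,float);Rt=R if Rt is None else Rt
        d=R.inv().apply(q-p);w=(R.inv()*Rt).as_rotvec(degrees=True)
        print('shift',np.round(d,1),'|',round(np.linalg.norm(d)),'turn',np.round(w,2),'|',round(np.linalg.norm(w),1));p,R=q,Rt
HP=(565.5,108.4,-.036)
def tcp_for(x,y,z,yaw,lean,gz):
    "TCP so that grasp point is at block-origin axis, gz above underside"
    R=tool(yaw,lean);return np.array([x,y,z+gz])+R.apply([0,0,18.7]),R
E
python3 - <<'E'
from h import *
p,R=tcp_for(570.1,142.4,50,.066,38,68);print(p)
hov=p-R.apply([0,0,100])
plan(([257,570,300],None),([400,80,300],None),(None,R),(hov,None),(p,None))
E
```

```text
[569.34070214 153.88780366 103.26419891]
now 1.55 [257.  569.7 231.3] [-0.2 -0.3  0.1] 85.7
shift [  0.2   0.3 -68.7] | 69 turn [0. 0. 0.] | 0.0
shift [-331.9 -387.8   -0. ] | 510 turn [0. 0. 0.] | 0.0
shift [0. 0. 0.] | 0 turn [-20.51  34.17  59.56] | 71.7
shift [-71.8 173.8  93.5] | 210 turn [0. 0. 0.] | 0.0
shift [ -0.  -0. 100.] | 100 turn [0. 0. 0.] | 0.0
```

>>> send_rows --targets '[[[0,0,-34],[0,0,0]],[[0,0,-34],[0,0,0]],[[-12,-14,0],[0,0,0]],[[-24,-28,0],[0,0,0]],[[-24,-28,0],[0,0,0]],[[-24,-28,0],[0,0,0]],[[-24,-28,0],[0,0,0]],[[-24,-28,0],[0,0,0]],[[-24,-28,0],[0,0,0]],[[-24,-28,0],[0,0,0]],[[-24,-28,0],[0,0,0]],[[-24,-28,0],[0,0,0]],[[-24,-28,0],[0,0,0]],[[-24,-28,0],[0,0,0]],[[-24,-28,0],[0,0,0]],[[-24,-28,0],[0,0,0]],[[-24,-28,0],[0,0,0]],[[-8,-10,0],[0,0,0]]]' --fingers 45

```text
time: 3.35
ee_pos: [411.0, 41.3, 299.5]
ee_rot: [0.212, 0.977, -0.0, 0.0]
wrist_force: [-0.1, 0.9, -0.1]
width: 45.2
```

>>> send_rows --targets '[[[0,0,0],[-2.28,3.8,6.62]],[[0,0,0],[-2.28,3.8,6.62]],[[0,0,0],[-2.28,3.8,6.62]],[[0,0,0],[-2.28,3.8,6.62]],[[0,0,0],[-2.28,3.8,6.62]],[[0,0,0],[-2.28,3.8,6.62]],[[0,0,0],[-2.28,3.8,6.62]],[[0,0,0],[-2.28,3.8,6.62]],[[0,0,0],[-2.28,3.8,6.62]],[[0,0,0],[0,0,0]]]'

```text
time: 4.35
ee_pos: [409.9, 43.3, 298.2]
ee_rot: [0.648, 0.688, 0.223, -0.239]
wrist_force: [0.6, 0.8, 0.3]
width: 45.5
```

```bash
python3 - <<'E'
from h import *
p,R=tcp_for(570.1,142.4,50,.066,38,68)
hov=p-R.apply([0,0,100])
plan((None,R),(hov,None),(p,None))
print(bot.sense()['joint_pos'])
E
```

```text
now 4.35 [409.9  43.3 298.2] [0.6 0.8 0.3] 45.5
shift [0. 0. 0.] | 0 turn [ 0.02 -0.12 -0.28] | 0.3
shift [-41.4 166.4 115.1] | 207 turn [0. 0. 0.] | 0.0
shift [ -0.  -0. 100.] | 100 turn [0. 0. 0.] | 0.0
[-0.54054386 -0.20000352  1.9583439   0.54421696  1.77091864 -0.59791536]
```

>>> send_rows --targets '[[[-6,23.8,16.4],[0,0,-0.28]],[[-6,23.8,16.4],[0,0,0]],[[-6,23.8,16.4],[0,0,0]],[[-6,23.8,16.4],[0,0,0]],[[-6,23.8,16.4],[0,0,0]],[[-6,23.8,16.4],[0,0,0]],[[-5.4,23.6,16.7],[0,0,0]],[[0,0,20],[0,0,0]],[[0,0,20],[0,0,0]],[[0,0,15],[0,0,0]],[[0,0,5],[0,0,0]],[[0,0,0],[0,0,0]]]'

```text
time: 5.55
ee_pos: [571.3, 131.3, 136.1]
ee_rot: [0.644, 0.692, 0.223, -0.237]
wrist_force: [-0.2, 0.3, -0.4]
width: 45.0
```

```bash
python3 - <<'E'
from h import *
p,R=tcp_for(570.1,142.4,50,.066,38,68)
plan((None,R),(p,None))
s=bot.read_camera('side');t=bot.read_camera('top')
a=cv2.resize(s['frame'][110:250,200:330,::-1],None,fx=4,fy=4,interpolation=cv2.INTER_CUBIC)
b=cv2.resize(t['frame'][160:260,195:265,::-1],None,fx=4,fy=4,interpolation=cv2.INTER_CUBIC)
im=np.zeros((560,800,3),np.uint8);im[:,:520]=a;im[:400,520:800]=b;cv2.imwrite('pics/g1.png',im)
E
```

```text
now 5.55 [571.3 131.3 136.1] [-0.2  0.3 -0.4] 45.0
shift [0. 0. 0.] | 0 turn [-0.07 -0.01  0.35] | 0.4
shift [-2.3 -0.5 39.8] | 40 turn [0. 0. 0.] | 0.0
```

View pics/g1.png

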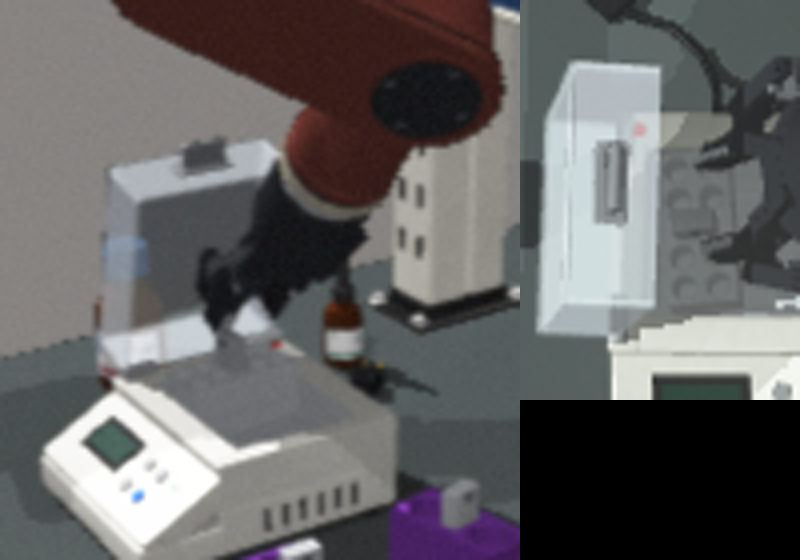

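The fingers straddle the post (side crop 230,320) and the cover is clear. Now I'll descend and grip.

>>> send_rows --targets '[[[-1.3,-0.5,12],[0,0,0.35]],[[-1,0,12],[0,0,0]],[[0,0,9],[0,0,0]],[[0,0,6],[0,0,0]],[[0,0,1],[0,0,0]],[[0,0,0],[0,0,0]]]'

```text
time: 6.25
ee_pos: [569.5, 153.6, 103.1]
ee_rot: [0.647, 0.69, 0.222, -0.238]
wrist_force: [-0.2, -0.6, -0.4]
width: 45.3
```

>>> send_rows --targets '[[[0,0,0],[0,0,0]],[[0,0,0],[0,0,0]],[[0,0,0],[0,0,0]],[[0,0,0],[0,0,0]],[[0,0,0],[0,0,0]],[[0,0,0],[0,0,0]]]' --fingers 5

```text
time: 6.85
ee_pos: [569.0, 153.3, 103.8]
ee_rot: [0.646, 0.69, 0.222, -0.239]
wrist_force: [-4.0, -1.8, 4.3]
width: 12.7
```

```bash
python3 - <<'E'
from h import *
p,R=tcp_for(572.1,155.2,50,-.036,38,68)
print(p);plan((p,None),(None,R))
E
```

```text
[572.51437379 166.70541005 103.26419891]
now 6.85 [569.  153.3 103.8] [-4.  -1.8  4.3] 12.7
shift [10.   4.4  8.5] | 14 turn [0. 0. 0.] | 0.0
shift [0. 0. 0.] | 0 turn [-3.68 -0.05  4.51] | 5.8
```

>>> send_rows --targets '[[[1.2,0,0.9],[-0.92,0,1.13]],[[1.2,0,0.9],[-0.92,0,1.13]],[[1.2,0,0.9],[-0.92,0,1.13]],[[1.2,0,0.9],[-0.92,0,1.12]],[[0.8,0,0.6],[0,0,0]],[[0.8,0,0.6],[0,0,0]],[[0,0,0],[0,0,0]]]'

```text
time: 7.55
ee_pos: [570.2, 161.4, 103.8]
ee_rot: [0.681, 0.656, 0.235, -0.225]
wrist_force: [2.6, -2.7, 2.6]
width: 12.8
```

>>> send_rows --targets '[[[0.8,0,0.6],[0,0,0]],[[0.8,0,0.6],[0,0,0]],[[0.8,0,0.6],[0,0,0]],[[0,0,0],[0,0,0]]]'

```text
time: 7.95
ee_pos: [570.1, 164.5, 103.8]
ee_rot: [0.681, 0.656, 0.235, -0.225]
wrist_force: [2.4, -4.5, 3.9]
width: 12.7
```

>>> send_rows --targets '[[[0.8,0,0.6],[0,0,0]],[[0.8,0,0.6],[0,0,0]],[[0,0,0],[0,0,0]]]'

```text
time: 8.25
ee_pos: [570.2, 165.2, 103.8]
ee_rot: [0.681, 0.657, 0.235, -0.225]
wrist_force: [0.3, -9.7, 6.1]
width: 13.2
```

>>> send_rows --targets '[[[0.8,0,0.6],[0,0,0]],[[0,0,0],[0,0,0]]]'

```text
time: 8.45
ee_pos: [570.2, 165.4, 103.9]
ee_rot: [0.681, 0.657, 0.234, -0.224]
wrist_force: [-2.4, -14.0, 8.6]
width: 12.6
```

>>> send_rows --targets '[[[0.8,0,0.6],[0,0,0]],[[0,0,0],[0,0,0]]]'

```text
time: 8.65
ee_pos: [570.2, 165.5, 103.9]
ee_rot: [0.681, 0.657, 0.234, -0.224]
wrist_force: [-4.3, -18.8, 11.0]
width: 12.7
```

>>> send_rows --targets '[[[0,1,0],[0,0,0]],[[0,1,0],[0,0,0]],[[0,0,0],[0,0,0]]]'

```text
time: 8.95
ee_pos: [570.3, 165.5, 103.9]
ee_rot: [0.68, 0.657, 0.233, -0.226]
wrist_force: [-13.1, -23.9, 16.9]
width: 12.9
```

>>> send_rows --targets '[[[0,1,0],[0,0,0]],[[0,1,0],[0,0,0]],[[0,0,0],[0,0,0]]]'

```text
time: 9.25
ee_pos: [570.4, 165.5, 103.9]
ee_rot: [0.68, 0.658, 0.231, -0.227]
wrist_force: [-21.1, -26.7, 23.5]
width: 12.6
```

>>> send_rows --targets '[[[0,1,0],[0,0,0]],[[0,1,0],[0,0,0]],[[0,0,0],[0,0,0]]]'

```text
time: 9.55
ee_pos: [570.7, 165.6, 104.1]
ee_rot: [0.679, 0.658, 0.23, -0.229]
wrist_force: [-29.4, -29.5, 29.2]
width: 12.8
```

>>> send_rows --targets '[[[-0.5,0,-2],[0,0,0]],[[-0.5,0,-2],[0,0,0]],[[0,0,0],[0,0,0]]]'

```text
time: 9.85
ee_pos: [572.6, 165.1, 104.4]
ee_rot: [0.68, 0.656, 0.233, -0.228]
wrist_force: [-7.3, -7.2, 2.7]
width: 12.8
```

>>> send_rows --targets '[[[0,1,0],[0,0,0]],[[0,0,0],[0,0,0]]]'

```text
time: 10.05
ee_pos: [572.6, 165.1, 104.3]
ee_rot: [0.68, 0.657, 0.232, -0.229]
wrist_force: [-11.5, -8.4, 4.8]
width: 13.4
```

```bash
python3 - <<'E'
from h import *
s=bot.sense();print(s['ee_pos'],s['wrist_force'],s['moment'],Ro.from_quat(s['ee_rot']).as_matrix())
p,R=tcp_for(572.1,155.2,50,-.036,38,68);plan((p,R))
sd=bot.read_camera('side');t=bot.read_camera('top')
a=cv2.resize(sd['frame'][180:245,215:315,::-1],None,fx=5,fy=5,interpolation=cv2.INTER_CUBIC)
b=cv2.resize(t['frame'][180:250,210:285,::-1],None,fx=6,fy=6,interpolation=cv2.INTER_CUBIC)
im=np.zeros((425,955,3),np.uint8);im[:325,:500]=a;im[:420,500:950]=b;cv2.imwrite('pics/g2.png',cv2.resize(im,(800,356)))
E
```

```text
[572.59863628 165.12262078 104.29952399] [-11.54328262  -8.41354494   4.76102235] [-1.09857584  1.59539302  1.12298821] [[ 0.0297361   0.9994537   0.01442464]
 [ 0.78734585 -0.03231098  0.61566428]
 [ 0.61579402 -0.00695028 -0.78787653]]
now 10.05 [572.6 165.1 104.3] [-11.5  -8.4   4.8] 13.4
shift [ 0.6 -0.1  1.8] | 2 turn [-0.44 -0.01 -0.08] | 0.5
```

View pics/g2.png

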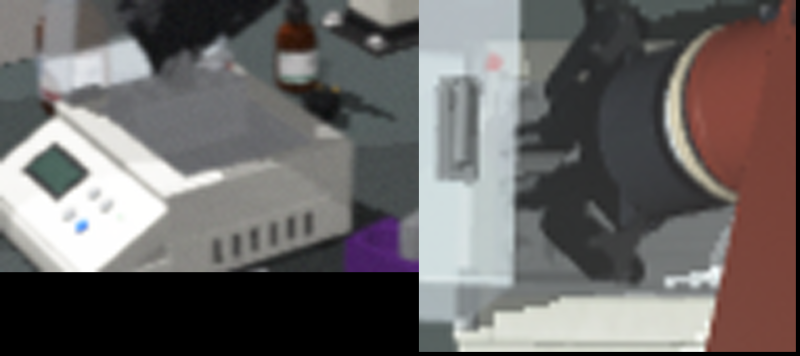

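The block slid on to the back wall once the side pressure was released: x 572.6, against 572.5 expected. I'll give it one last light y push, let go, back off and check.

>>> send_rows --targets '[[[0.8,0,0.6],[0,0,0]],[[0.8,0,0.6],[0,0,0]],[[0,0.5,0],[0,0,0]],[[0,0,0],[0,0,0]]]'

```text
time: 10.55
ee_pos: [572.6, 165.3, 104.3]
ee_rot: [0.68, 0.657, 0.23, -0.228]
wrist_force: [-18.4, -18.8, 11.5]
width: 12.9
```

>>> send_rows --targets '[[[-1.6,-1,-1.2],[0,0,0]],[[0,0,0],[0,0,0]]]'

```text
time: 10.75
ee_pos: [572.5, 165.1, 104.1]
ee_rot: [0.68, 0.657, 0.232, -0.228]
wrist_force: [-9.5, -7.9, 2.3]
width: 12.6
```

>>> send_rows --targets '[[[0,0,0],[0,0,0]],[[0,0,0],[0,0,0]],[[0,0,-10],[0,0,0]],[[0,0,-20],[0,0,0]],[[0,0,-35],[0,0,0]],[[0,0,-40],[0,0,0]],[[-20,-20,-30],[0,0,0]],[[-20,-20,-30],[0,0,0]]]' --fingers 45

```text
time: 11.55
ee_pos: [531.4, 32.1, 213.6]
ee_rot: [0.68, 0.657, 0.235, -0.224]
wrist_force: [0.1, -0.1, -0.0]
width: 44.9
```

```bash
python3 - <<'E'
from h import *
p,R=tcp_for(619.2,-209.3,0,-.263,22,68.5);print(p)
hov=p-R.apply([0,0,110])
plan((hov+[0,0,60],None),(None,R),(hov,None),(p,None))
E
```

```text
[ 621.02118707 -202.53573284   51.16166192]
now 11.55 [531.4  32.1 213.6] [ 0.1 -0.1 -0. ] 44.9
shift [-214.5   88.7 -166.3] | 286 turn [0. 0. 0.] | 0.0
shift [0. 0. 0.] | 0 turn [ -6.32 -15.92  11.43] | 20.6
shift [-22.5  -0.   55.6] | 60 turn [0. 0. 0.] | 0.0
shift [  0.  -0. 110.] | 110 turn [0. 0. 0.] | 0.0
```

>>> send_rows --targets '[[[-24,10,-18.5],[0,0,0]],[[-24,10,-18.5],[0,0,0]],[[-24,10,-18.5],[0,0,0]],[[-24,10,-18.5],[0,0,0]],[[-24,10,-18.5],[0,0,0]],[[-24,10,-18.5],[0,0,0]],[[-24,10,-18.5],[0,0,0]],[[-24,10,-18.5],[0,0,0]],[[-22.5,8.7,-18.3],[0,0,0]],[[0,0,0],[-2.1,-5.3,3.8]],[[0,0,0],[-2.1,-5.3,3.8]],[[0,0,0],[-2.1,-5.3,3.8]],[[0,0,0],[0,0,0]]]'

```text
time: 12.85
ee_pos: [610.7, -239.9, 213.2]
ee_rot: [0.779, 0.598, 0.151, -0.116]
wrist_force: [0.1, 0.0, 0.4]
width: 45.5
```

```bash
python3 - <<'E'
from h import *
t=bot.read_camera('top');s=bot.read_camera('side')
print('a',fit('block_a',[t],(572,155),z=50),'side',fit('block_a',[s],(572,155),z=50))
print('b',fit('block_b',[t,s],(619,-209)))
p,R=tcp_for(619.2,-209.3,0,-.263,22,68.5)
hov=p-R.apply([0,0,60])
plan((hov,R),(p,None))
a=cv2.resize(s['frame'][170:300,215:415,::-1],None,fx=4,fy=4,interpolation=cv2.INTER_CUBIC)
cv2.imwrite('pics/a2.png',a)
E
```

```text
a (array([574.6875 , 149.6875 ,   9.15625]), np.float64(185.75), [np.float32(580.0)]) side (array([577.20756757, 154.96976528,  19.54829729]), np.float64(136.625), [np.float32(516.0)])
b (array([ 618.78051541, -209.05071934,  -28.85977843]), np.float64(141.5625), [np.float32(722.0), np.float32(980.0)])
now 13.15 [ 609.5 -241.7  209.7] [-0.3 -0.1  0.8] 45.4
shift [-21.8   1.3 102.2] | 105 turn [-0.23 -0.12 -0.13] | 0.3
shift [-0. -0. 60.] | 60 turn [0. 0. 0.] | 0.0
```

View pics/a2.png

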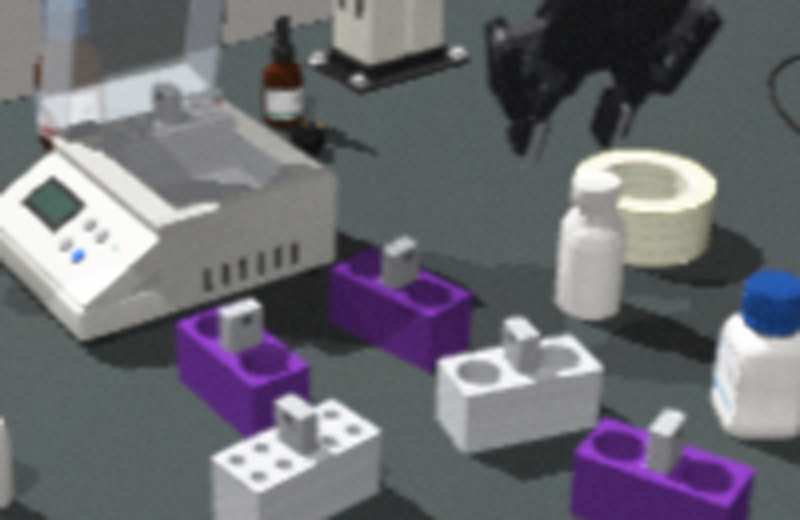

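Block a's post stands near the back left corner (side crop 165,105), and b is unmoved. Its outline is partly hidden by the cover, so I trust the touch readings. Going down on b.

>>> send_rows --targets '[[[-5.5,0.3,25.5],[0,0,0.2]],[[-5.5,0.3,25.5],[0,0,0.2]],[[-5.5,0.3,25.5],[0,0,0.2]],[[-5.3,0.2,25.5],[0,0,0]],[[0,0,15],[0,0,0]],[[0,0,15],[0,0,0]],[[0,0,10],[0,0,0]],[[0,0,10],[0,0,0]],[[0,0,0],[0,0,0]]]'

```text
time: 14.05
ee_pos: [619.6, -204.9, 60.4]
ee_rot: [0.782, 0.593, 0.15, -0.119]
wrist_force: [0.0, -0.2, -0.1]
width: 45.1
```

```bash
python3 - <<'E'
from h import *
p,R=tcp_for(619.0,-209.2,0,-.277,22,68.5)
plan((p,R))
E
```

```text
now 14.05 [ 619.6 -204.9   60.4] [ 0.  -0.2 -0.1] 45.1
shift [-1.   0.7  9.6] | 10 turn [-0.55 -0.07  0.05] | 0.6
```

>>> send_rows --targets '[[[-1,0.7,5],[-0.55,0,0]],[[0,0,4.6],[0,0,0]],[[0,0,0],[0,0,0]]]'

```text
time: 14.35
ee_pos: [621.1, -203.1, 51.8]
ee_rot: [0.783, 0.592, 0.153, -0.115]
wrist_force: [-0.1, -0.0, 0.6]
width: 44.7
```

>>> send_rows --targets '[[[0,0,0],[0,0,0]],[[0,0,0],[0,0,0]],[[0,0,0],[0,0,0]],[[0,0,0],[0,0,0]],[[0,0,0],[0,0,0]],[[0,0,0],[0,0,0]]]' --fingers 5

```text
time: 14.95
ee_pos: [621.5, -203.7, 52.6]
ee_rot: [0.783, 0.592, 0.153, -0.114]
wrist_force: [-0.8, -1.6, 5.8]
width: 12.7
```

```bash
python3 - <<'E'
from h import *
s=bot.sense();g=np.array(s['ee_pos']);R=Ro.from_quat(s['ee_rot'])
print('grasp pt',g-R.apply([0,0,18.7]),s['moment'])
Rt=tool(-.036,22)
# over the well: a home post by touch ~ (572.2,153.8); b home = +(-1.6,-44)
off=tcp_for(0,0,0,-.036,22,69)[0]; off[2]=g[2]
tgt=np.array([570.5-7,110.5-8,0])+off
plan((g+[0,0,130],None),(None,Rt),(tgt+[0,0,130],None),(tgt+[0,0,60],None))
E
```

```text
grasp pt [ 619.57693492 -210.43552497   69.98333458] [-0.06707599  0.29050527  0.0764207 ]
now 14.95 [ 621.5 -203.7   52.6] [-0.8 -1.6  5.8] 12.7
shift [  48.7    0.3 -120.5] | 130 turn [0. 0. 0.] | 0.0
shift [0. 0. 0.] | 0 turn [ 5.300e+00 -1.000e-02 -1.274e+01] | 13.8
shift [288.3 -69.  116.5] | 318 turn [0. 0. 0.] | 0.0
shift [-26.2   0.   64.9] | 70 turn [0. 0. 0.] | 0.0
```

>>> send_rows --targets '[[[2,0,-5],[0,0,0]],[[4.7,0,-11.5],[0,0,0]],[[7,0,-17.3],[0,0,0]],[[7,0,-17.3],[0,0,0]],[[7,0,-17.3],[0,0,0]],[[7,0,-17.3],[0,0,0]],[[7,0,-17.3],[0,0,0]],[[7,0,-17.3],[0,0,0]],[[0,0,0],[1.33,0,-3.18]],[[0,0,0],[1.33,0,-3.18]],[[0,0,0],[1.33,0,-3.18]],[[0,0,0],[1.33,0,-3.18]],[[0,0,0],[0,0,0]]]'

```text
time: 16.25
ee_pos: [621.5, -203.3, 182.5]
ee_rot: [0.706, 0.682, 0.137, -0.133]
wrist_force: [0.0, -0.2, -3.4]
width: 12.6
```

```bash
python3 - <<'E'
from h import *
s=bot.sense();print(s['moment'],s['joint_pos'])
Rt=tool(-.036,22)
off=tcp_for(0,0,0,-.036,22,69)[0]; off[2]=52.6
tgt=np.array([570.5-5,110.5-9,0])+off;print(tgt)
plan((None,Rt),(tgt+[0,0,130],None),(tgt+[0,0,60],None))
E
```

```text
[-0.39397075  0.03270129  0.02433622] [-0.60164735  0.44841898  1.37948285  0.3219171   1.530202   -0.61457271]
[565.75213069 108.50060445  52.6       ]
now 16.25 [ 621.5 -203.3  182.5] [ 0.  -0.2 -3.4] 12.6
shift [0. 0. 0.] | 0 turn [-0.05 -0.03  0.02] | 0.1
shift [287.1 -66.9 115.9] | 317 turn [0. 0. 0.] | 0.0
shift [-26.2   0.   64.9] | 70 turn [0. 0. 0.] | 0.0
```

>>> send_rows --targets '[[[14,-3,6],[0,0,0]],[[28,-7,11],[0,0,0]],[[29,-7,12],[0,0,0]],[[29,-7,12],[0,0,0]],[[29,-7,12],[0,0,0]],[[29,-7,12],[0,0,0]],[[29,-7,12],[0,0,0]],[[29,-7,12],[0,0,0]],[[29,-7,12],[0,0,0]],[[26,-5,9],[0,0,0]],[[16,-3,6],[0,0,0]],[[-3.7,0,9.3],[0,0,0]],[[-3.7,0,9.3],[0,0,0]],[[-3.7,0,9.3],[0,0,0]],[[0,0,0],[0,0,0]]]'

```text
time: 17.75
ee_pos: [563.9, 107.8, 149.3]
ee_rot: [0.707, 0.681, 0.136, -0.135]
wrist_force: [0.3, -0.2, -3.1]
width: 12.7
```

```bash
python3 - <<'E'
from h import *
Rt=tool(-.036,22)
tgt=np.array([565.75,108.5,52.6])
plan((tgt+[0,0,100],Rt),(tgt+[0,0,60],None))
t=bot.read_camera('top');s=bot.read_camera('side')
a=cv2.resize(s['frame'][150:250,215:325,::-1],None,fx=4,fy=4,interpolation=cv2.INTER_CUBIC)
b=cv2.resize(t['frame'][175:250,215:300,::-1],None,fx=4,fy=4,interpolation=cv2.INTER_CUBIC)
im=np.zeros((400,800,3),np.uint8);im[:,:440]=a;im[:300,440:780]=b;cv2.imwrite('pics/b1.png',im)
E
```

```text
now 17.75 [563.9 107.8 149.3] [ 0.3 -0.2 -3.1] 12.7
shift [ 1.9  1.8 -2.8] | 4 turn [-0.26 -0.04 -0.2 ] | 0.3
shift [-15.    0.   37.1] | 40 turn [0. 0. 0.] | 0.0
```

View pics/b1.png

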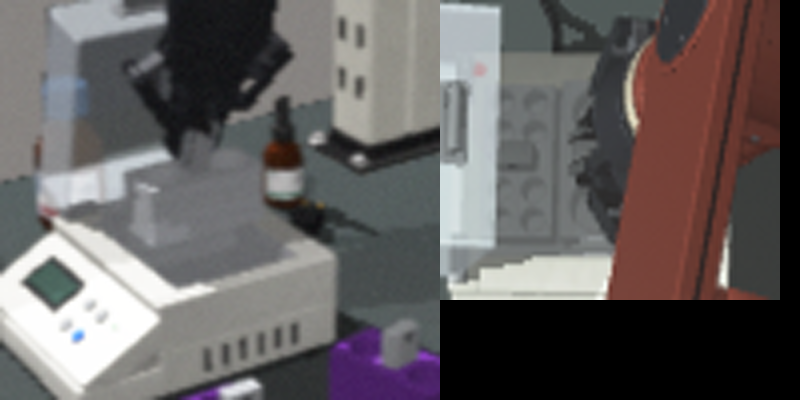

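Block b hangs over the well with a small gap on the right of a (top crop x≈555) and clear of the walls. Lowering.

>>> send_rows --targets '[[[0.7,1.8,0.8],[-0.2,0,-0.2]],[[-3,0,7.4],[0,0,0]],[[-3,0,7.4],[0,0,0]],[[-3,0,7.4],[0,0,0]],[[-3,0,7.4],[0,0,0]],[[-1.9,0,4.6],[0,0,0]],[[0,0,0],[0,0,0]]]'

```text
time: 18.55
ee_pos: [566.4, 109.6, 113.4]
ee_rot: [0.706, 0.682, 0.138, -0.132]
wrist_force: [-0.7, -0.1, -3.5]
width: 12.9
```

>>> send_rows --targets '[[[-0.75,0,1.85],[0,0,0]],[[-0.4,0,0.9],[0,0,0]],[[-0.4,0,0.9],[0,0,0]],[[0,0,0],[0,0,0]]]'

```text
time: 18.95
ee_pos: [567.3, 109.4, 110.8]
ee_rot: [0.706, 0.682, 0.139, -0.131]
wrist_force: [0.8, -0.1, -3.3]
width: 12.8
```

>>> send_rows --targets '[[[-0.75,0,1.85],[0,0,0]],[[-0.75,0,1.85],[0,0,0]],[[-0.4,0,0.9],[0,0,0]],[[0,0,0],[0,0,0]]]'

```text
time: 19.35
ee_pos: [567.1, 109.4, 105.4]
ee_rot: [0.706, 0.682, 0.138, -0.132]
wrist_force: [-0.6, -0.6, -4.1]
width: 13.0
```

>>> send_rows --targets '[[[-0.4,0,0.9],[0,0,0]],[[-0.4,0,0.9],[0,0,0]],[[0,0,0],[0,0,0]]]'

```text
time: 19.65
ee_pos: [567.1, 109.4, 103.6]
ee_rot: [0.706, 0.682, 0.139, -0.132]
wrist_force: [-0.3, -0.1, -4.0]
width: 13.1
```

>>> send_rows --targets '[[[-0.4,0,0.9],[0,0,0]],[[0,0,0],[0,0,0]]]'

```text
time: 19.85
ee_pos: [567.4, 109.3, 102.8]
ee_rot: [0.706, 0.682, 0.139, -0.132]
wrist_force: [-0.1, 0.6, -3.1]
width: 12.5
```

>>> send_rows --targets '[[[-0.3,0,0.7],[0,0,0]],[[0,0,0],[0,0,0]],[[0.93,0,0.38],[0,0,0]],[[0.93,0,0.38],[0,0,0]],[[0.93,0,0.38],[0,0,0]],[[0.93,0,0.38],[0,0,0]],[[0,0,0],[0,0,0]]]'

```text
time: 20.55
ee_pos: [568.5, 113.1, 102.7]
ee_rot: [0.706, 0.682, 0.139, -0.131]
wrist_force: [1.2, -4.8, 4.2]
width: 12.8
```

>>> send_rows --targets '[[[0.93,0,0.38],[0,0,0]],[[0.93,0,0.38],[0,0,0]],[[0,0,0],[0,0,0]]]'

```text
time: 20.85
ee_pos: [568.5, 115.2, 102.7]
ee_rot: [0.706, 0.682, 0.139, -0.131]
wrist_force: [2.0, -3.5, 5.6]
width: 12.9
```

>>> send_rows --targets '[[[0.93,0,0.38],[0,0,0]],[[0.93,0,0.38],[0,0,0]],[[0,0,0],[0,0,0]]]'

```text
time: 21.15
ee_pos: [568.5, 116.8, 102.7]
ee_rot: [0.706, 0.682, 0.139, -0.13]
wrist_force: [1.8, -5.7, 5.7]
width: 13.3
```

>>> send_rows --targets '[[[0.93,0,0.38],[0,0,0]],[[0,0,0],[0,0,0]]]'

```text
time: 21.35
ee_pos: [568.6, 116.9, 102.7]
ee_rot: [0.706, 0.683, 0.139, -0.13]
wrist_force: [0.3, -9.9, 8.4]
width: 12.5
```

>>> send_rows --targets '[[[0.93,0,0.38],[0,0,0]],[[0,0,0],[0,0,0]]]'

```text
time: 21.55
ee_pos: [568.6, 116.9, 102.8]
ee_rot: [0.706, 0.683, 0.138, -0.129]
wrist_force: [-1.8, -13.5, 9.1]
width: 12.7
```

>>> send_rows --targets '[[[0.93,0,0.38],[0,0,0]],[[0,0,0],[0,0,0]]]'

```text
time: 21.75
ee_pos: [568.6, 117.0, 102.8]
ee_rot: [0.706, 0.683, 0.138, -0.129]
wrist_force: [-2.9, -18.0, 11.5]
width: 12.8
```

>>> send_rows --targets '[[[-1.4,0,-2.2],[0,0,0]],[[0,1,0],[0,0,0]],[[0,1,0],[0,0,0]],[[0,0,0],[0,0,0]]]'

```text
time: 22.15
ee_pos: [567.9, 116.9, 102.7]
ee_rot: [0.706, 0.683, 0.137, -0.132]
wrist_force: [-7.0, -10.4, 6.8]
width: 12.6
```

>>> send_rows --targets '[[[0,1,0],[0,0,0]],[[0,0,0],[0,0,0]]]'

```text
time: 22.35
ee_pos: [568.0, 116.9, 102.7]
ee_rot: [0.705, 0.683, 0.136, -0.133]
wrist_force: [-10.5, -13.0, 9.3]
width: 12.5
```

>>> send_rows --targets '[[[0,1,0],[0,0,0]],[[0,0,0],[0,0,0]]]'

```text
time: 22.55
ee_pos: [568.2, 116.9, 102.8]
ee_rot: [0.705, 0.683, 0.135, -0.134]
wrist_force: [-15.0, -13.3, 13.2]
width: 13.0
```

>>> send_rows --targets '[[[-1.5,0,-2],[0,0,0]],[[0,0,0],[0,0,0]]]'

```text
time: 22.75
ee_pos: [570.3, 116.5, 103.6]
ee_rot: [0.706, 0.682, 0.138, -0.133]
wrist_force: [-0.0, 0.1, -4.1]
width: 12.8
```

>>> send_rows --targets '[[[-0.4,0.5,-0.8],[0,0,0]],[[0,0.5,0],[0,0,0]],[[0,0,0],[0,0,0]]]'

```text
time: 23.05
ee_pos: [570.8, 116.0, 104.3]
ee_rot: [0.705, 0.682, 0.137, -0.133]
wrist_force: [-4.9, 1.6, -2.8]
width: 12.5
```

>>> send_rows --targets '[[[0,1,0],[0,0,0]],[[0,0,0],[0,0,0]]]'

```text
time: 23.25
ee_pos: [570.8, 116.0, 104.3]
ee_rot: [0.705, 0.683, 0.137, -0.134]
wrist_force: [-10.1, 0.1, -0.6]
width: 12.9
```

>>> send_rows --targets '[[[-0.4,-0.6,0.8],[0,0,0]],[[-0.4,0,0.9],[0,0,0]],[[0,0,0],[0,0,0]]]'

```text
time: 23.55
ee_pos: [570.7, 116.0, 103.2]
ee_rot: [0.705, 0.683, 0.137, -0.134]
wrist_force: [-9.1, 1.1, 2.6]
width: 12.4
```

>>> send_rows --targets '[[[0.93,0,0.38],[0,0,0]],[[0.93,0,0.38],[0,0,0]],[[0,0,0],[0,0,0]]]'

```text
time: 23.85
ee_pos: [570.8, 116.6, 102.9]
ee_rot: [0.705, 0.683, 0.136, -0.133]
wrist_force: [-10.2, -5.3, 2.2]
width: 12.7
```

>>> send_rows --targets '[[[0.6,1,0],[0,0,0]],[[0,0,0],[0,0,0]]]'

```text
time: 24.05
ee_pos: [570.8, 116.7, 102.9]
ee_rot: [0.705, 0.683, 0.135, -0.134]
wrist_force: [-14.6, -7.6, 5.5]
width: 13.1
```

>>> send_rows --targets '[[[0.93,0,0.38],[0,0,0]],[[0,0,0],[0,0,0]]]'

```text
time: 24.25
ee_pos: [570.9, 116.8, 102.9]
ee_rot: [0.705, 0.683, 0.135, -0.133]
wrist_force: [-15.7, -11.3, 6.0]
width: 12.7
```

```bash
python3 - <<'E'
from h import *
s=bot.sense();R=Ro.from_quat(s['ee_rot']).as_matrix();print('yaw',np.arctan2(R[1,1],R[0,1]),'pitch',R[2,1],s['wrist_force'],s['ee_pos'])
p,R=tcp_for(449.2,-200.5,0,.108,12,68);hov=p-R.apply([0,0,110])
st=(np.array(s['ee_pos'])+Ro.from_quat(s['ee_rot']).apply([0,0,-110]),Ro.from_quat(s['ee_rot']))
print(p)
plan((hov+[0,0,20],None),(None,R),(hov,None),start=st)
E
```

```text
yaw -0.03154835200997886 pitch -0.0032054171325333336 [-15.71296672 -11.33526703   6.03013028] [570.87095585 116.78928328 102.90875325]
[ 448.78091736 -196.63470387   49.70863987]
now 24.25 [569.9  75.9 205. ] [-15.7 -11.3   6. ] 12.7
shift [-287.8 -109.2  -85.1] | 319 turn [0. 0. 0.] | 0.0
shift [0. 0. 0.] | 0 turn [ 2.15 -9.84 -7.71] | 12.7
shift [-4.2 -0.  19.6] | 20 turn [0. 0. 0.] | 0.0
```

>>> send_rows --targets '[[[-1,-2.5,-0.5],[0,0,0]],[[0,0,0],[0,0,0]]]'

```text
time: 24.45
ee_pos: [570.7, 116.8, 103.3]
ee_rot: [0.706, 0.682, 0.138, -0.132]
wrist_force: [-5.9, -4.8, -2.4]
width: 12.5
```

>>> send_rows --targets '[[[0,0,0],[0,0,0]],[[0,0,0],[0,0,0]],[[0,0,-15],[0,0,0]],[[0,0,-30],[0,0,0]],[[0,0,-35],[0,0,0]],[[0,0,-30],[0,0,0]],[[-26,-10,-7.7],[0,0,0]],[[-26,-10,-7.7],[0,0,0]],[[-26,-10,-7.7],[0,0,0]],[[-26,-10,-7.7],[0,0,0]],[[-26,-10,-7.7],[0,0,0]],[[-26,-10,-7.7],[0,0,0]],[[-26,-10,-7.7],[0,0,0]],[[-26,-10,-7.7],[0,0,0]],[[-26,-10,-7.7],[0,0,0]],[[-26,-10,-7.7],[0,0,0]],[[-26,-10,-7.7],[0,0,0]],[[0,0,0],[1.1,-4.9,-3.9]],[[0,0,0],[1.1,-4.9,-3.9]],[[0,0,0],[0,0,0]]]' --fingers 45

```text
time: 26.45
ee_pos: [450.8, -216.4, 178.9]
ee_rot: [0.664, 0.741, 0.073, -0.074]
wrist_force: [-0.3, -0.0, -0.3]
width: 45.0
```

```bash
python3 - <<'E'
from h import *
p,R=tcp_for(449.2,-200.5,0,.108,12,68)
t=bot.read_camera('top');s=bot.read_camera('side')
print('c',fit('block_c',[t,s],(449,-200)))
plan((p-R.apply([0,0,50]),R),(p,None))
a=cv2.resize(s['frame'][165:235,220:310,::-1],None,fx=4,fy=4,interpolation=cv2.INTER_CUBIC)
b=cv2.resize(t['frame'][175:250,205:300,::-1],None,fx=4,fy=4,interpolation=cv2.INTER_CUBIC)
sq=lambda x0,x1,y0,y1,z:[[x0,y0,z],[x1,y0,z],[x1,y1,z],[x0,y1,z]]
for im,P,o in((a,s,(220,165)),(b,t,(205,175))):
  for X in(sq(-42.5,52.5,25,69,95),sq(-42.5,52.5,-19,25,95),sq(-52.5,52.5,-69,69,83)):
    cv2.polylines(im,[np.round((proj(P,H(HP,X))-o+.5)*4).astype(int)],True,(0,0,255) if X[0][2]==95 else (0,255,0),1)
im=np.zeros((300,760,3),np.uint8);im[:280,:360]=a;im[:,380:]=b;cv2.imwrite('pics/b2.png',im)
E
```

```text
c (array([ 449.33652821, -199.04649188,   10.05194542]), np.float64(134.5), [np.float32(802.0), np.float32(1108.0)])
now 26.65 [ 449.9 -216.8  177.1] [-0.3  0.2 -0.2] 45.2
shift [-7.1  0.5 78.8] | 79 turn [ 0.45 -0.23 -0.04] | 0.5
shift [-0.  0. 50.] | 50 turn [0. 0. 0.] | 0.0
```

View pics/b2.png

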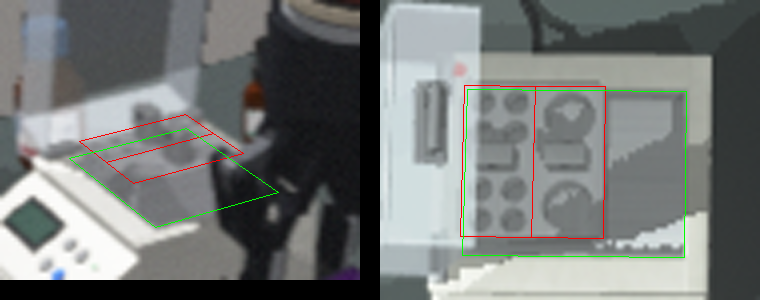

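The top crop shows a and b packed and square on the predicted home outlines. Now the grasp on c.

>>> send_rows --targets '[[[-2,0.2,20],[0.4,-0.2,0]],[[-2,0.2,20],[0,0,0]],[[-2,0,20],[0,0,0]],[[-0.5,0,19],[0,0,0]],[[0,0,16],[0,0,0]],[[0,0,14],[0,0,0]],[[0,0,10],[0,0,0]],[[0,0,0],[0,0,0]]]'

```text
time: 27.45
ee_pos: [447.3, -197.5, 57.4]
ee_rot: [0.664, 0.74, 0.07, -0.079]
wrist_force: [-0.8, -0.2, 0.3]
width: 44.9
```

```bash
python3 - <<'E'
from h import *
p,R=tcp_for(449.3,-199.8,0,.104,12,68)
plan((p,R))
E
```

```text
now 27.45 [ 447.3 -197.5   57.4] [-0.8 -0.2  0.3] 44.9
shift [-0.3  1.8  7.8] | 8 turn [-0.16 -0.11  0.2 ] | 0.3
```

>>> send_rows --targets '[[[-0.3,1.8,4],[0,0,0.2]],[[0,0,3.8],[0,0,0]],[[0,0,0],[0,0,0]]]'

```text
time: 27.75
ee_pos: [450.0, -196.7, 51.2]
ee_rot: [0.665, 0.739, 0.07, -0.078]
wrist_force: [0.6, -0.1, 0.2]
width: 45.2
```

>>> send_rows --targets '[[[0,0,0],[0,0,0]],[[0,0,0],[0,0,0]],[[0,0,0],[0,0,0]],[[0,0,0],[0,0,0]],[[0,0,0],[0,0,0]],[[0,0,0],[0,0,0]]]' --fingers 5

```text
time: 28.35
ee_pos: [450.1, -197.2, 51.6]
ee_rot: [0.665, 0.739, 0.069, -0.077]
wrist_force: [-2.9, -0.9, 5.6]
width: 13.0
```

```bash
python3 - <<'E'
from h import *
s=bot.sense();g=np.array(s['ee_pos']);R=Ro.from_quat(s['ee_rot'])
print('grasp',g-R.apply([0,0,18.7]),'yaw',np.arctan2(R.as_matrix()[1,1],R.as_matrix()[0,1]))
Rt=tool(-.034,12)
off=tcp_for(0,0,0,-.034,12,68)[0]; off[2]=g[2]
# home c: x by touch 570.6-1.6, y 109.8-44; aim 5 in front, 3 right
tgt=np.array([569.0-5,65.8-3,0])+off;print(tgt)
plan((g+[0,0,130],None),(None,Rt),(tgt+[0,0,130],None),(tgt+[0,0,100],None))
E
```

```text
grasp [ 450.50918242 -201.01817897   69.93020331] yaw 0.10510741125460657
[564.13216479  66.6857016   51.63407058]
now 28.35 [ 450.1 -197.2   51.6] [-2.9 -0.9  5.6] 13.0
shift [  26.9   -0.  -127.2] | 130 turn [0. 0. 0.] | 0.0
shift [0. 0. 0.] | 0 turn [-1.67  0.07  7.79] | 8.0
shift [261.7 105.   55.6] | 287 turn [0. 0. 0.] | 0.0
shift [-6.2  0.  29.3] | 30 turn [0. 0. 0.] | 0.0
```

>>> send_rows --targets '[[[1,0,-5],[0,0,0]],[[2.4,0,-11.3],[0,0,0]],[[3.9,0,-18.5],[0,0,0]],[[3.9,0,-18.5],[0,0,0]],[[3.9,0,-18.5],[0,0,0]],[[3.9,0,-18.5],[0,0,0]],[[3.9,0,-18.5],[0,0,0]],[[3.9,0,-18.5],[0,0,0]],[[0,0,0],[-0.56,0,2.6]],[[0,0,0],[-0.56,0,2.6]],[[0,0,0],[-0.55,0,2.6]],[[0,0,0],[0,0,0]]]'

```text
time: 29.55
ee_pos: [449.5, -196.4, 181.2]
ee_rot: [0.715, 0.691, 0.075, -0.073]
wrist_force: [-0.2, -0.2, -4.2]
width: 12.8
```

>>> send_rows --targets '[[[13,5,2.8],[0,0,0]],[[26,10.5,5.6],[0,0,0]],[[26,10.5,5.6],[0,0,0]],[[26,10.5,5.6],[0,0,0]],[[26,10.5,5.6],[0,0,0]],[[26,10.5,5.6],[0,0,0]],[[26,10.5,5.6],[0,0,0]],[[26,10.5,5.6],[0,0,0]],[[26,10.5,5.6],[0,0,0]],[[26,10.5,5.6],[0,0,0]],[[14,6,2.6],[0,0,0]],[[0,0,0],[0,0,0]],[[0,0,0],[0,0,0]]]'

```text
time: 30.85
ee_pos: [564.0, 66.5, 180.4]
ee_rot: [0.715, 0.692, 0.074, -0.073]
wrist_force: [-0.2, 0.0, -4.1]
width: 12.6
```

```bash
python3 - <<'E'
from h import *
Rt=tool(-.034,12);tgt=np.array([564.1,66.7,51.6])
plan((tgt+[0,0,104],Rt),(tgt+[0,0,62],None))
s=bot.sense();R=Ro.from_quat(s['ee_rot']).as_matrix();print('yaw',np.arctan2(R[1,1],R[0,1]),'pitch',R[2,1],s['moment'])
E
```

```text
now 30.85 [564.   66.5 180.4] [-0.2  0.  -4.1] 12.6
shift [-4.9  0.1 24.3] | 25 turn [-0.1   0.06  0.07] | 0.1
shift [-8.7  0.  41.1] | 42 turn [0. 0. 0.] | 0.0
yaw -0.03248825414326037 pitch -0.0015417057497303377 [-0.26213279  0.07391987  0.03165055]
```

>>> send_rows --targets '[[[-2,0,9.8],[0,0,0]],[[-2,0,9.8],[0,0,0]],[[-2,0,9.8],[0,0,0]],[[0,0,0],[0,0,0]]]'

```text
time: 31.25
ee_pos: [562.7, 66.1, 148.0]
ee_rot: [0.716, 0.691, 0.073, -0.074]
wrist_force: [0.4, 0.7, -6.2]
width: 12.7
```

>>> send_rows --targets '[[[-0.6,0,2.9],[0,0,0]],[[-0.6,0,2.9],[0,0,0]],[[0,0,0],[0,0,0]]]'

```text
time: 31.55
ee_pos: [564.5, 66.5, 144.6]
ee_rot: [0.715, 0.691, 0.075, -0.073]
wrist_force: [-0.3, 0.1, -4.6]
width: 12.6
```

>>> send_rows --targets '[[[-0.6,0,2.9],[0,0,0]],[[-0.6,0,2.9],[0,0,0]],[[0,0,0],[0,0,0]]]'

```text
time: 31.85
ee_pos: [564.2, 66.6, 138.4]
ee_rot: [0.715, 0.691, 0.075, -0.073]
wrist_force: [-0.4, -0.1, -4.7]
width: 12.3
```

>>> send_rows --targets '[[[-0.6,0,2.9],[0,0,0]],[[-0.6,0,2.9],[0,0,0]],[[0,0,0],[0,0,0]]]'

```text
time: 32.15
ee_pos: [564.1, 66.6, 132.3]
ee_rot: [0.715, 0.691, 0.075, -0.073]
wrist_force: [-0.7, 0.1, -4.8]
width: 12.9
```

Bottom is below the rim with no contact, so it's entering cleanly. Going on down.

>>> send_rows --targets '[[[-0.6,0,2.9],[0,0,0]],[[-0.6,0,2.9],[0,0,0]],[[-0.6,0,2.9],[0,0,0]],[[0,0,0],[0,0,0]]]'

```text
time: 32.55
ee_pos: [564.1, 66.7, 123.4]
ee_rot: [0.715, 0.691, 0.074, -0.073]
wrist_force: [-0.1, 0.3, -4.4]
width: 12.7
```

>>> send_rows --targets '[[[-0.6,0,2.9],[0,0,0]],[[-0.6,0,2.9],[0,0,0]],[[-0.6,0,2.9],[0,0,0]],[[0,0,0],[0,0,0]]]'

```text
time: 32.95
ee_pos: [564.1, 66.7, 114.5]
ee_rot: [0.715, 0.691, 0.074, -0.073]
wrist_force: [-0.8, -0.5, -5.0]
width: 12.8
```

>>> send_rows --targets '[[[-0.6,0,2.9],[0,0,0]],[[-0.6,0,2.9],[0,0,0]],[[-0.4,0,2],[0,0,0]],[[0,0,0],[0,0,0]]]'

```text
time: 33.35
ee_pos: [564.2, 66.7, 106.7]
ee_rot: [0.715, 0.691, 0.075, -0.073]
wrist_force: [0.4, -0.6, -5.0]
width: 12.7
```

>>> send_rows --targets '[[[-0.2,0,1],[0,0,0]],[[-0.2,0,1],[0,0,0]],[[0,0,0],[0,0,0]]]'

```text
time: 33.65
ee_pos: [564.4, 66.7, 105.1]
ee_rot: [0.715, 0.691, 0.075, -0.073]
wrist_force: [-0.6, -0.5, -4.6]
width: 12.7
```

>>> send_rows --targets '[[[-0.2,0,1],[0,0,0]],[[-0.2,0,1],[0,0,0]],[[0,0,0],[0,0,0]]]'

```text
time: 33.95
ee_pos: [564.4, 66.8, 103.0]
ee_rot: [0.715, 0.691, 0.075, -0.073]
wrist_force: [-0.2, 0.5, -4.9]
width: 12.5
```

>>> send_rows --targets '[[[-0.2,0,0.8],[0,0,0]],[[0,0,0],[0,0,0]]]'

```text
time: 34.15
ee_pos: [564.5, 66.7, 102.2]
ee_rot: [0.715, 0.691, 0.075, -0.073]
wrist_force: [-0.6, 0.8, -5.5]
width: 12.7
```

>>> send_rows --targets '[[[0,1,0],[0,0,0]],[[0,1,0],[0,0,0]],[[0,1,0],[0,0,0]],[[0,0,0],[0,0,0]]]'

```text
time: 34.55
ee_pos: [567.8, 66.6, 102.4]
ee_rot: [0.715, 0.691, 0.075, -0.073]
wrist_force: [-0.2, 0.3, -4.5]
width: 12.7
```

>>> send_rows --targets '[[[0,1,0],[0,0,0]],[[0,1,0],[0,0,0]],[[0,0,0],[0,0,0]]]'

```text
time: 34.85
ee_pos: [568.9, 66.6, 102.2]
ee_rot: [0.715, 0.691, 0.074, -0.073]
wrist_force: [-3.7, -0.3, -3.4]
width: 12.7
```

>>> send_rows --targets '[[[-0.2,0,0.8],[0,0,0]],[[0,0,0],[0,0,0]],[[0.98,0,0.21],[0,0,0]],[[0.98,0,0.21],[0,0,0]],[[0,0,0],[0,0,0]]]'

```text
time: 35.35
ee_pos: [569.0, 67.2, 101.8]
ee_rot: [0.715, 0.691, 0.073, -0.072]
wrist_force: [-7.6, -6.7, 2.6]
width: 12.7
```

>>> send_rows --targets '[[[0.98,0,0.21],[0,0,0]],[[0.98,0,0.21],[0,0,0]],[[0,0,0],[0,0,0]]]'

```text
time: 35.65
ee_pos: [568.9, 68.5, 101.8]
ee_rot: [0.715, 0.691, 0.073, -0.072]
wrist_force: [-8.5, -8.3, 2.8]
width: 13.1
```

>>> send_rows --targets '[[[0.98,0,0.21],[0,0,0]],[[0,0,0],[0,0,0]]]'

```text
time: 35.85
ee_pos: [569.0, 68.8, 101.9]
ee_rot: [0.715, 0.691, 0.073, -0.072]
wrist_force: [-9.3, -10.7, 3.9]
width: 12.5
```

>>> send_rows --targets '[[[0.5,1,0.1],[0,0,0]],[[0,0,0],[0,0,0]]]'

```text
time: 36.05
ee_pos: [569.1, 68.9, 101.9]
ee_rot: [0.715, 0.691, 0.072, -0.072]
wrist_force: [-13.9, -12.8, 8.8]
width: 13.0
```

>>> send_rows --targets '[[[0.98,0,0.1],[0,0,0]],[[0.98,0,0.1],[0,0,0]],[[0,0,0],[0,0,0]]]'

```text
time: 36.35
ee_pos: [569.1, 69.1, 102.0]
ee_rot: [0.715, 0.692, 0.071, -0.071]
wrist_force: [-14.6, -19.5, 9.2]
width: 12.9
```

```bash
python3 - <<'E'
from h import *
s=bot.sense();R=Ro.from_quat(s['ee_rot']).as_matrix();print('yaw',np.arctan2(R[1,1],R[0,1]),'pitch',R[2,1],s['wrist_force'],s['ee_pos'],s['moment'])
E
```

```text
yaw -0.033342775531904144 pitch -0.004091204860989545 [-14.64259927 -19.53859367   9.18433044] [569.10150828  69.08010012 102.00944379] [-3.44463565  2.39315422  0.34169464]
```

All three are packed. Letting go and retreating.

>>> send_rows --targets '[[[-2,-2.5,0],[0,0,0]],[[0,0,0],[0,0,0]]]'

```text
time: 36.55
ee_pos: [568.9, 68.9, 101.8]
ee_rot: [0.716, 0.691, 0.074, -0.07]
wrist_force: [-2.9, -10.9, -1.1]
width: 12.9
```

>>> send_rows --targets '[[[0,0,0],[0,0,0]],[[0,0,0],[0,0,0]],[[0,0,-15],[0,0,0]],[[0,0,-30],[0,0,0]],[[-10,-10,-40],[0,0,0]],[[-20,-20,-40],[0,0,0]],[[-30,-25,-40],[0,0,0]],[[-30,-25,-40],[0,0,0]],[[-30,-25,-20],[0,0,0]],[[-30,0,0],[0,0,0]],[[0,0,0],[0,0,0]]]' --fingers 45

```text
time: 37.65
ee_pos: [462.2, -112.9, 285.2]
ee_rot: [0.716, 0.69, 0.075, -0.071]
wrist_force: [0.1, 0.6, -0.9]
width: 44.8
```

```bash
python3 - <<'E'
from h import *
t=bot.read_camera('top');s=bot.read_camera('side')
for p in(t,s): print('tab',[(np.round(d['at'],0).tolist(),round(d['p'],2)) for d in bot.place_of('cover_tab',p)][:2])
a=cv2.resize(s['frame'][140:235,220:310,::-1],None,fx=4,fy=4,interpolation=cv2.INTER_CUBIC)
b=cv2.resize(t['frame'][175:250,205:300,::-1],None,fx=4,fy=4,interpolation=cv2.INTER_CUBIC)
sq=lambda x0,x1,y0,y1,z:[[x0,y0,z],[x1,y0,z],[x1,y1,z],[x0,y1,z]]
for im,P,o in((a,s,(220,140)),(b,t,(205,175))):
  for X in(sq(-42.5,52.5,25,69,95),sq(-42.5,52.5,-19,25,95),sq(-42.5,52.5,-63,-19,95)):
    cv2.polylines(im,[np.round((proj(P,H(HP,X))-o+.5)*4).astype(int)],True,(0,0,255),1)
im=np.zeros((380,760,3),np.uint8);im[:,:360]=a;im[:300,380:]=b;cv2.imwrite('pics/c2.png',im)
R=tool(-.034,12)
def P(al,L=174.4):
    yh=82.5-L*np.cos(al);C=H((565.5,108.4,-.034),[0,yh,86+L*np.sin(al)])[0]
    return C+R.apply([11,0,0])
plan((P(1.6)+[0,-130,75],None),(None,R),(P(1.6)+[0,0,75],None),(P(1.6),None))
prev=P(1.6)
for al in np.arange(1.52,0.16,-.08):
    q=P(al);print(round(al,2),np.round(q,0),np.round(R.inv().apply(q-prev),1));prev=q
E
```

```text
tab [([570.0, 171.0, 269.0], 0.7)]
tab [([572.0, 165.0, 262.0], 0.83)]
now 37.85 [ 462.6 -109.1  283.9] [ 0.5  0.2 -0.3] 45.1
shift [196.2 100.  -13.2] | 221 turn [0. 0. 0.] | 0.0
shift [0. 0. 0.] | 0 turn [0.   0.01 0.04] | 0.0
shift [127.1  -4.4  27. ] | 130 turn [0. 0. 0.] | 0.0
shift [-15.6   0.   73.4] | 75 turn [0. 0. 0.] | 0.0
1.52 [568. 193. 262.] [-13.7   0.   -2.8]
1.44 [568. 179. 261.] [-13.9  -0.   -1.7]
1.36 [567. 165. 259.] [-13.9  -0.   -0.5]
1.28 [567. 152. 255.] [-13.9  -0.    0.6]
1.2 [567. 138. 251.] [-13.8   0.    1.7]
1.12 [566. 126. 245.] [-13.7   0.    2.8]
1.04 [566. 113. 239.] [-13.4  -0.    3.9]
0.96 [565. 102. 231.] [-13.   -0.    4.9]
0.88 [565.  91. 223.] [-12.6   0.    6. ]
0.8 [565.  80. 213.] [-12.1   0.    6.9]
0.72 [564.  71. 203.] [-11.5  -0.    7.9]
0.64 [564.  62. 192.] [-10.8  -0.    8.8]
0.56 [564.  54. 181.] [-10.1   0.    9.6]
0.48 [563.  47. 169.] [-9.3 -0.  10.4]
0.4 [563.  41. 156.] [-8.4  0.  11.1]
0.32 [563.  36. 143.] [-7.5 -0.  11.7]
0.24 [563.  32. 130.] [-6.6 -0.  12.3]
```

View pics/c2.png

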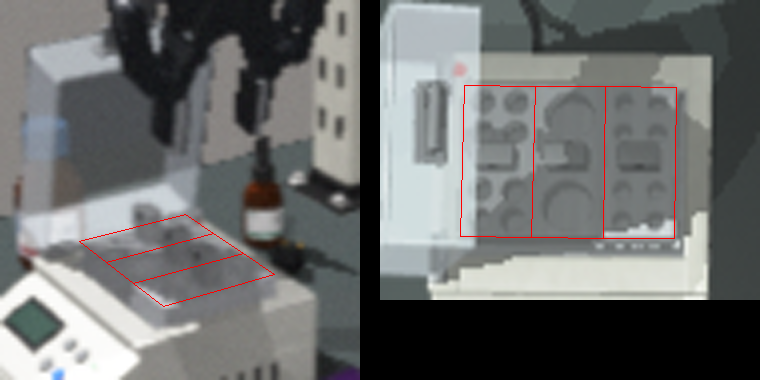

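The three blocks lie on their packed outlines. Now to the cover: fingers shut, up and over to the left of the tab.

>>> send_rows --targets '[[[24.5,12.5,-1.7],[0,0,0]],[[24.5,12.5,-1.7],[0,0,0]],[[24.5,12.5,-1.7],[0,0,0]],[[24.5,12.5,-1.7],[0,0,0]],[[24.5,12.5,-1.7],[0,0,0]],[[24.5,12.5,-1.7],[0,0,0]],[[24.5,12.5,-1.5],[0,0,0]],[[24.7,12.5,-1.5],[0,0,0]],[[25.4,-0.9,5.4],[0,0,0]],[[25.4,-0.9,5.4],[0,0,0]],[[25.4,-0.9,5.4],[0,0,0]],[[25.4,-0.9,5.4],[0,0,0]],[[25.5,-0.8,5.4],[0,0,0]],[[0,0,0],[0,0,0]]]' --fingers 0

```text
time: 39.25
ee_pos: [567.5, 210.2, 336.8]
ee_rot: [0.713, 0.693, 0.075, -0.074]
wrist_force: [-0.3, 0.6, -0.2]
width: -0.0
```

```bash
python3 - <<'E'
from h import *
R=tool(-.034,12)
plan(([567.5,206.5,262.5],R))
E
```

```text
now 39.25 [567.5 210.2 336.8] [-0.3  0.6 -0.2] -0.0
shift [-19.1   0.2  71.9] | 74 turn [-0.14 -0.05  0.29] | 0.3
```

>>> send_rows --targets '[[[-4.5,0,18],[0,0,0]],[[-4.5,0,18],[0,0,0]],[[-5,0,18],[0,0,0]],[[-5,0,18],[0,0,0]],[[0,0,0],[0,0,0]]]'

```text
time: 39.75
ee_pos: [566.6, 202.1, 259.2]
ee_rot: [0.715, 0.691, 0.072, -0.074]
wrist_force: [-0.2, 0.1, -0.4]
width: -0.4
```

>>> send_rows --targets '[[[-7,0,-1.4],[0,0,0]],[[-7,0,-1.4],[0,0,0]],[[-7,0,-0.9],[0,0,0]],[[-7,0,-0.8],[0,0,0]],[[-7,0,-0.3],[0,0,0]],[[-7,0,-0.2],[0,0,0]],[[-7,0,0.3],[0,0,0]],[[-7,0,0.3],[0,0,0]],[[0,0,0],[0,0,0]]]'

```text
time: 40.65
ee_pos: [566.4, 145.4, 254.6]
ee_rot: [0.716, 0.691, 0.074, -0.073]
wrist_force: [1.1, 0.1, -0.1]
width: -0.1
```

```bash
python3 - <<'E'
from h import *
R=tool(-.034,12)
plan(([566.5,138,251],R))
s=bot.read_camera('side')
print([(np.round(d['at'],0).tolist(),round(d['p'],2)) for d in bot.place_of('cover_tab',s)][:2])
cv2.imwrite('pics/l1.png',cv2.resize(s['frame'][110:240,200:330,::-1],None,fx=4,fy=4,interpolation=cv2.INTER_CUBIC))
E
```

```text
now 40.65 [566.4 145.4 254.6] [ 1.1  0.1 -0.1] -0.1
shift [-7.9  0.3  2. ] | 8 turn [-0.07  0.07 -0.08] | 0.1
[([571.0, 128.0, 254.0], 0.71), ([566.0, 65.0, 51.0], 0.68)]
```

View pics/l1.png

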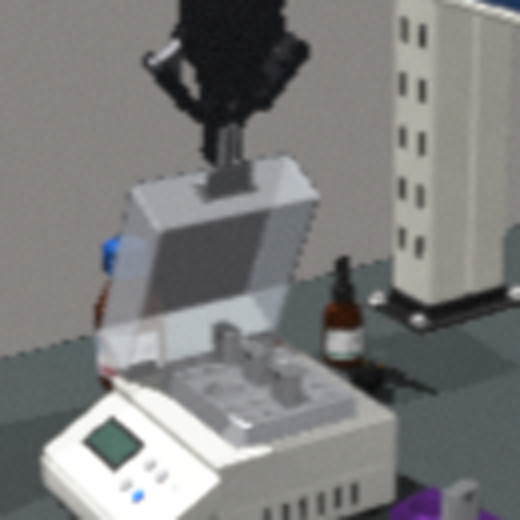

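The cover follows: its tab (crop 230,180) is against the fingers. Continuing the arc.

>>> send_rows --targets '[[[-7.9,0,2],[0,0,0]],[[-13.7,0,2.8],[0,0,0]],[[-13.4,0,3.9],[0,0,0]],[[-13,0,4.9],[0,0,0]],[[-12.6,0,6],[0,0,0]],[[-12.1,0,6.9],[0,0,0]],[[-11.5,0,7.9],[0,0,0]],[[-10.8,0,8.8],[0,0,0]],[[-10.1,0,9.6],[0,0,0]],[[0,0,0],[0,0,0]]]'

```text
time: 41.75
ee_pos: [563.6, 47.4, 181.8]
ee_rot: [0.716, 0.691, 0.071, -0.069]
wrist_force: [-7.6, -20.9, 12.1]
width: 0.1
```

>>> send_rows --targets '[[[-9.3,0,10.4],[0,0,0]],[[-8.4,0,11.1],[0,0,0]],[[-7.5,0,11.7],[0,0,0]],[[0,0,0],[0,0,0]]]'

```text
time: 42.15
ee_pos: [563.2, 25.8, 143.6]
ee_rot: [0.717, 0.691, 0.069, -0.066]
wrist_force: [-7.8, -34.5, 12.0]
width: -0.5
```

```bash
python3 - <<'E'
from h import *
R=tool(-.034,12)
plan(([563,31.5,130],R),([563,28,118],None))
s=bot.read_camera('side')
print([(np.round(d['at'],0).tolist(),round(d['p'],2)) for d in bot.place_of('cover_tab',s)][:2])
E
```

```text
now 42.15 [563.2  25.8 143.6] [ -7.8 -34.5  12. ] -0.5
shift [ 3.  -0.5 14.5] | 15 turn [ 0.1   0.99 -0.15] | 1.0
shift [-5.9  0.1 11. ] | 13 turn [0. 0. 0.] | 0.0
[([566.0, 11.0, 130.0], 0.59)]
```

The fingertip is wedged against the cover's free wall (force −34 N in y), so I'm shifting outwards on the tab.

>>> send_rows --targets '[[[-6,0,0],[0,0,0]],[[-6,0,0],[0,0,0]],[[0,0,0],[0,0,0]]]'

```text
time: 42.55
ee_pos: [561.8, 24.1, 140.5]
ee_rot: [0.716, 0.69, 0.074, -0.073]
wrist_force: [-0.1, -0.6, 0.1]
width: 0.3
```

>>> send_rows --targets '[[[-3.3,0,5],[0,0,0]],[[-3.3,0,5],[0,0,0]],[[0,0,0],[0,0,0]]]'

```text
time: 42.85
ee_pos: [561.5, 21.3, 128.9]
ee_rot: [0.715, 0.691, 0.074, -0.074]
wrist_force: [-0.7, 0.2, 0.7]
width: 0.3
```

```bash
python3 - <<'E'
from h import *
R=tool(-.034,12)
plan(([563,20,122],R))
s=bot.read_camera('side')
print([(np.round(d['at'],0).tolist(),round(d['p'],2)) for d in bot.place_of('cover_tab',s)][:2])
cv2.imwrite('pics/l2.png',cv2.resize(s['frame'][110:240,200:330,::-1],None,fx=4,fy=4,interpolation=cv2.INTER_CUBIC))
E
```

```text
now 42.85 [561.5  21.3 128.9] [-0.7  0.2  0.7] 0.3
shift [-2.6  1.6  6.5] | 7 turn [-0.16  0.   -0.01] | 0.2
[([566.0, 12.0, 121.0], 0.71)]
```

>>> send_rows --targets '[[[-0.8,0.5,2.9],[0,0,0]],[[-0.8,0.5,2.9],[0,0,0]],[[-0.6,0,2.9],[0,0,0]],[[0,0,0],[0,0,0]]]'

```text
time: 43.35
ee_pos: [563.5, 20.0, 121.1]
ee_rot: [0.715, 0.691, 0.075, -0.072]
wrist_force: [0.6, -2.8, -1.5]
width: -0.3
```

>>> send_rows --targets '[[[-0.4,0,1.9],[0,0,0]],[[-0.4,0,1.9],[0,0,0]],[[0,0,0],[0,0,0]]]'

```text
time: 43.65
ee_pos: [563.5, 19.4, 117.5]
ee_rot: [0.715, 0.691, 0.074, -0.072]
wrist_force: [-0.5, -5.9, -0.4]
width: 0.1
```

>>> send_rows --targets '[[[-1.6,0,1.7],[0,0,0]],[[-0.8,0,1.9],[0,0,0]],[[0,0,0],[0,0,0]]]'

```text
time: 43.95
ee_pos: [563.8, 19.1, 116.0]
ee_rot: [0.715, 0.691, 0.076, -0.073]
wrist_force: [-6.4, -2.0, 16.4]
width: 0.5
```

>>> send_rows --targets '[[[-0.4,0,1.9],[0,0,0]],[[0,0,0],[0,0,0]]]'

```text
time: 44.15
ee_pos: [564.0, 19.1, 115.8]
ee_rot: [0.715, 0.692, 0.076, -0.073]
wrist_force: [-12.2, -2.3, 27.5]
width: -0.3
```

```bash
python3 - <<'E'
from h import *
s=bot.read_camera('side');t=bot.read_camera('top')
for p in(s,t): print([(np.round(d['at'],0).tolist(),round(d['p'],2)) for d in bot.place_of('cover_tab',p)][:2])
E
```

```text
[([566.0, 11.0, 107.0], 0.84)]
[([562.0, 10.0, 114.0], 0.86)]
```

It stops hard at z≈116 (tab top expected at about 115), so the cover is shut. Backing off and checking.

>>> send_rows --targets '[[[-1,0,-8],[0,0,0]],[[-10,0,-25],[0,0,0]],[[-15,-15,-35],[0,0,0]],[[-25,-30,-30],[0,0,0]],[[-30,-30,-20],[0,0,0]],[[-30,-30,0],[0,0,0]],[[-30,0,0],[0,0,0]],[[0,0,0],[0,0,0]],[[0,0,0],[0,0,0]]]'

```text
time: 45.25
ee_pos: [452.7, -139.7, 197.6]
ee_rot: [0.716, 0.69, 0.075, -0.073]
wrist_force: [-0.1, 1.0, -0.6]
width: 0.1
```

```bash
python3 - <<'E'
from h import *
s=bot.read_camera('side');t=bot.read_camera('top')
z=bot.sense();print(z['time'],z['ee_pos'],z['wrist_force'])
print('exp tab',H(HP,[0,82.5-180,112])[0],'top corners')
for p in(s,t):
    for n in('cover_tab','amber_bottle','hdpe_bottle','block_a'): print(n,[(np.round(d['at'],0).tolist(),round(d['p'],2)) for d in bot.place_of(n,p)][:4])
# compare tab silhouette with shut / 0.05 rad prediction in side view via dark pixels
def tabpix(th):
    out=[]
    for x in(-18,18):
        for d in(160,180):
            out.append([x,82.5-d*np.cos(th)+29*np.sin(th),86+d*np.sin(th)+29*np.cos(th)])
    return np.round(proj(s,H(HP,out)),1).tolist()
print(tabpix(0),tabpix(.05))
g=s['frame'].astype(int).sum(2)//3
c=np.array(tabpix(0)).mean(0).astype(int);print(c);print(g[c[1]-9:c[1]+8,c[0]-12:c[0]+13])
E
```

```text
45.35 [ 453.1143346  -138.9858459   197.79909095] [ 0.54850271 -0.70264875  0.02674506]
exp tab [561.99075811  10.96317318 112.        ] top corners
cover_tab [([566.0, 7.0, 108.0], 0.91)]
amber_bottle [([581.0, 337.0, 1.0], 0.8)]
hdpe_bottle [([762.0, -126.0, -5.0], 0.78)]
block_a [([618.0, -340.0, 0.0], 0.97), ([626.0, -80.0, 4.0], 0.95), ([478.0, -92.0, -1.0], 0.68)]
cover_tab [([561.0, 10.0, 112.0], 0.58)]
amber_bottle [([581.0, 335.0, -2.0], 0.66), ([762.0, -128.0, 2.0], 0.21)]
hdpe_bottle [([761.0, -128.0, -3.0], 0.85)]
block_a [([619.0, -337.0, 1.0], 0.96), ([625.0, -79.0, -2.0], 0.73), ([483.0, -87.0, -1.0], 0.59)]
[[269.9, 209.5], [273.5, 212.1], [280.6, 206.5], [284.3, 209.1]] [[269.5, 206.8], [273.1, 209.0], [280.3, 203.8], [284.0, 206.0]]
[277 209]
[[153  75  31  21  24  26  22  23  24  26  27  23  22  22  20  21  23  20
   24  33  87 139 158 151 144]
 [204 149  73  28  26  26  24  23  21  21  23  22  24  23  21  24  25  28
   28  45 102 140 148 145 144]
 [221 201 141  61  29  25  25  26  23  23  24  25  25  22  23  35  39  33
   39  83 131 144 145 146 143]
 [226 220 190 
[... 756 characters left out ...]
28  25  45  81  98  77  60  82  72  46
   88 119 123 132 133 133 133]
 [130 131 130 128 106  60  28  28  25  27  54  84  95  79  65  79  67  55
   70  87 111 130 134 132 133]
 [129 131 131 131 106  68  39  31  26  26  53  89  96  74  61  81  76  82
   97 110 123 135 135 131 134]
 [132 133 131 131 110  77  62  50  36  27  62  93  89  64  68  98 114 128
  128 130 133 132 132 133 132]
 [132 131 130 132 116  98  99  94  68  48  69  92  86  66  70 101 119 133
  130 131 134 130 130 124 122]
 [132 133 132 133 130 131 128 128 111  88  89  93  90  73  83 109 127 130
  129 126 125 121 120 121 122]
 [135 134 133 135 136 135 134 134 129 120 108 101 101  97 112 125 126 123
  121 118 119 121 122 121 123]]
```

```bash
python3 -c "
from rig import bot
print(bot.close_job(),bot.sense()['time'])"
```

```text
the job is handed in; nothing more can be done
the job is handed in; nothing more can be done
```

I loaded all three blocks, shut the cover and handed the job in at about 45 s; the close call gave no verdict.

**Blocks:** I slid block_a into the back left corner, then set block_b and block_c down and pushed each against the back wall and the block to its left. Each hit hard stops within 2 mm of where it should be. The last top picture before closing showed all three on their packed outlines. The wrist force stayed at or below about 51 N while handling blocks, under the 90 N block limit.

**Cover:** I pushed it over by its tab until it stopped hard at about 115.8 mm, against a tab top expected at 115 mm. After backing off, the tab was found at its shut place in both views: (561, 10, 112) from the top camera and (566, 7, 108) from the side. I expected (562, 11, 112). There was no direct reading of the hinge angle.

**Bottles and arm:** both bottles were where they started, within the networks' error, and the arm stood clear at the end.

**Checks that failed or disagreed:**
- **block_a outline fit:** after block_a's push, the automatic fit gave a wrong position and turn because the cover hid part of the block. I relied on the touch readings and the later pictures instead.
- **Sticking:** block_a and block_b stuck by friction when pushed left first. I eased off and pushed them to the back wall again.
- **Wedged fingertip:** it caught briefly against the cover's free wall while closing, reaching about 37 N. I corrected this by moving outwards on the tab.
- **Missing picture:** the viewer's 12-picture limit was reached during the cover closing, so the final state was checked only by numbers.

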